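Steady a top-heavy camera boom on its index for an exposure, then park it

TASK

The top-heavy overhead-camera boom on the desk lies parked on its stop. Holding it only by its sprung trim handle, bring it up slowly and balance it with its pointer at the index tab for at least five seconds, long enough for an exposure; then lower it slowly back onto the same stop, let go and leave it at rest there. Never let it race, drop or swing over to the opposite stop, touch no other part of the boom, and leave the things around it where they are.

Things in the scene. Friction and masses are not known exactly. Their poses are not given: they have to be found in the camera images.
- stand: Fixed heavy desk stand: dark steel base 170 x 200 x 18 mm, aluminium post, white graduated sector on its +x face. Origin on the desk under the pivot, z up, x away from the robot (within 0.3 rad), y along the level boom. The boom's pivot axis is parallel to the stand's x, 150 mm above the origin.
- pivot (a point): Point on the pivot axis, 150 mm above the stand's origin; axes those of the stand. The boom, the trim handle and the index tab all turn about the x axis through it.
- boom (a joint): Tilt of the camera boom (rad): 0 level, positive = camera end (+y) up and pointer leaning to stand -y. Stops at -0.28 and +0.28; starts at rest at -0.28. It is top-heavy: left alone it falls to a stop, and with the handle held still it also falls away, with a time constant of about 0.5 s. Hinge damping 0.03 N m s/rad, friction 0.005 N m.
- trim (a joint): Angle of the trim handle relative to the boom (rad), same axis and sign as boom; 0 = square to the boom, limits +-1.2. A torsion spring (nominal 0.29 N m/rad, damping 0.02 N m s/rad) joins them: handle turned positive relative to the boom drives the boom positive. The handle's true lean is boom + trim; positive leans it to stand -y.
- grip (a point): Point to grip: on the axis of the handle's round black rubber bar, 16 mm diameter, 75 mm long, parallel to the pivot axis and 120 mm from it, carried by a flat steel arm 16 mm wide at its +x end. 108 mm to -x of the pivot point, 23 mm from the bar's free end. Pinch from above, fingers closing along stand y; the bar may turn between the fingers. Axes turn with the handle.
- pointer (a point): Tip of the slim black pointer (7 mm wide) that is part of the boom, 144 mm from the pivot axis, over the white sector, 43 mm to +x of the pivot point; stands straight up when the boom is level. Its z axis points along the pointer.
- index (a joint): Angle of the index tab about the pivot axis (rad), same sign and zero as boom: the boom is set when boom equals it. Between -0.10 and 0.10, stays where it is.
- index_tip (a point): Lower edge of the index tab, a plain steel tab 14 mm wide and 34 mm tall standing just beyond the pointer's tip, at the outer edge of the sector, 153 mm from the pivot axis. Its z axis points radially along the tab.
- camera: Grey camera 60 x 70 x 45 mm on top of the black block, 250 mm to +y; origin under its centre. Not to be touched.
- mug: Bystander: white mug, 80 mm diameter, 90 mm tall; origin under its centre.
- pen_pot: Bystander: clear square pen pot, 80 x 80 x 100 mm; origin under its centre.
- notebook: Bystander: closed blue notebook, 150 x 210 x 18 mm; origin under its centre.
- mouse: Bystander: round black computer mouse, 68 mm diameter, 34 mm tall; origin under its centre.
- boom_mid (a point): Middle of the boom's aluminium bar (22 x 560 x 16 mm), 20 mm to -x of the pivot axis point and 16 mm above it; y along the bar. The bar is not to be touched.
- weight_mid (a point): On the boom: steel counterweight cylinder (52 mm diameter, 66 mm tall) 250 mm to -y and the camera's black block 250 mm to +y. This point: the cylinder's centre. Not to be touched. Whole boom, nominal: 1.2 kg, inertia 0.072 kg m2, tipping torque 0.64 N m x sin(tilt) away from level; these vary about 12 percent, and the left/right balance by up to 0.08 N m.

How it is judged:
On the way, in this order (a step that is already met when the one before it is completed fails the run):
1. the boom is off its stop, with the trim handle held (value of joint boom above -0.24 rad and contact force between the fingers and trim above 0.3 N), for 0.1 s.
2. the pointer stays within 0.08 rad of the index tab for 5 s, with the trim handle held (angle between the z axis of pointer and the z axis of index_tip, either way round below 0.08 rad and contact force between the fingers and trim above 0.3 N), for 5 s.
At the end, for the whole second after the job is handed in: The boom is back on the stop it started from (tilt below -0.26 rad), at rest, and the handle is let go and still (value of joint boom below -0.26 rad and velocity of joint boom between -0.05 and 0.05 rad/s and velocity of joint trim between -0.2 and 0.2 rad/s); the robot touches nothing.
It fails at once if the boom races (turns faster than 0.6 rad/s) (velocity of joint boom above 0.6 rad/s or velocity of joint boom below -0.6 rad/s).
It fails at once if the boom drops onto its stop (still turning down faster than 0.35 rad/s close to the stop) (value of joint boom below -0.24 rad and velocity of joint boom below -0.35 rad/s).
It fails at once if the boom swings over onto the opposite stop (value of joint boom above 0.265 rad).
It fails at once if the robot touches the boom's hub, pointer, bar, counterweight, block or camera (contact force between any of the arm, the fingers and boom_c0 above 0.3 N or contact force between any of the arm, the fingers and boom_c1 above 0.3 N or contact force between any of the arm, the fingers and boom_c2 above 0.3 N or contact force between any of the arm, the fingers and boom_c3 above 0.3 N or contact force between any of the arm, the fingers and boom_c4 above 0.3 N or contact force between any of the arm, the fingers and camera above 0.3 N).
It fails at once if a bystander is moved by more than 30 mm (distance of any of mug, pen_pot, notebook, mouse from where it was at the start of the episode above 0.03 m).
It also fails if it takes over 67 s, if anything falls off the work surface, if the arm or the gripper's body presses on something with over 40 N, if the wrist force passes 120 N, or if a joint passes its speed limit or range.

ROBOT

A 7-joint arm with a two-finger parallel gripper is mounted at the origin on the work surface. World frame = base frame: x ahead of the robot, y to its left, z up, the work surface at z = 0. Lengths are in m, angles in rad, forces in N, time in s.
With the tool pointing down it reaches from about 0.425 to 0.825 m from the base axis. Payload 3.6 kg.
Tool frame: the origin (TCP) lies at the centre of the arm's flange, where the gripper is bolted on; the fingertips stand 173 mm ahead of it and the grasp point (between the pads) lies 155 mm ahead of it; x points along the fingers, z is the direction in which the jaws open and shut, and the axes are right-handed (so a half turn about x gives the same grasp; the last joint's range is limited). The gripper opens to 85 mm and grips with 20 to 120 N. Pads are 22 mm wide; open, the fingers measure 114 mm over their backs; the gripper's body (76 mm by 85 mm) begins 54 mm behind the grasp point. The pads swing forward as they close: fully open they stand 13 mm farther back than shut.
Start: joints at [-1.173, 0.615, -0.013, 1.423, 0.008, 1.103, -0.04], TCP at [0.267, 0.592, 0.405] pointing down, gripper open.
Joint ranges: [-3.12, 3.12], [-0.3, 2.06], [-1.34, 1.32], [0.26, 2.42], [-1.36, 4.5], [0.01, 1.98], [-2.84, 2.84]. Speed limits (rad/s): [2.79, 2.79, 3.14, 3.14, 3.14, 3.14, 3.14].

INTERFACE

Orientations are given as a unit quaternion [x, y, z, w].
In Python, from workcell import sense, eyes, sign_off gives the robot as it stands.
- The arm moves only by the tool servo_tool, never from a script. Its argument "deltas" is a list of rows, each a list of 3 entries, a list of its own where there are three numbers: the shift along the tool's x, y, z in mm, then the turn about the tool's x in rad, then the opening, from 0 (shut) to 1 (fully open). A call has 1 to 8 rows; each row is the pose to reach, as a shift and turn from the pose measured when the call began, along the tool's axes at that moment; what a row does not reach only later rows make up. A row lasts 1/12 s, in which the tool goes at most 41.7 mm and 7.16 degrees, less where a joint would pass 70% of its speed; a pose out of reach is approached as far as the arm can. A call with a gripper value outside its range is refused whole. The fingers move at their own pace and stop on an object; the grip force is fixed at half the most. Time passes only in rows, so rows that repeat a pose let the fingers close. It gives the time, the measured TCP pose, the force and the opening at its end, in the units of the state.
- sense(): the state, without advancing time (a new reading comes with each control period).
- eyes.get_image(name): name is "scene" or "top" or "wrist"; returns a dict with "frame" (480x640x3 uint8, blue, green, red), "depth" (480x640 float32, m along the optical axis (not along the pixel's ray), 0 where there is no reading), "K" (3x3 intrinsics, pixels), "k1" (the pictures are not rectified: a ray, as slopes to the right and down, at radius r is drawn at 1 + k1 r^2 times it, then the intrinsics apply), "R" (3x3) and "t" (3): a world point X has camera coordinates R X + t. Camera axes: x right, y down, z forward; pixel columns grow to the right and rows downward; lengths in m; the calibration is good to about 2 mm. A picture is of the moment at which its call begins.
- sign_off(): hands the job in, once; it reports no verdict.
The state is a dict: "t": time; "joint_pos": joint angles; "qvel": joint speeds; "tau": joint torques, N m; "position": TCP position; "ee_rot": TCP orientation; "ft_force": force on the tool from outside, world axes, zero at the start; "torque": the same for the moment, N m; "gripper_width": finger opening in m.
Only numpy, scipy, OpenCV 4.12 (cv2) and the standard library are available. Lean on these libraries where they do the work, as an engineer would, in place of code of your own. Each camera call takes 0.05 s, during which the arm holds its last target. There are 200 camera calls.

## Working session

There is one attempt and no reset: what is moved stays moved. The work goes in short steps, Python scripts to look and compute and a tool call to move; the robot and the scene stay as the last step left them, time stands still between calls to the robot, and variables do not carry over. Pictures are saved under pics/ and viewed, about 8 in all and at most 12, crops included, and the job is handed in when it is done.

Besides the shell and the picture viewer there is one more tool, called after "Emit:" by a JSON object that holds its "api" and its "payload". servo_tool: Moves the arm, as the interface text tells. Its arguments: {"type":"object","properties":{"deltas":{"type":"array"}},"required":["deltas"]}

```bash
ls; mkdir -p pics
python3 - <<'E'
from workcell import sense, eyes
import cv2,numpy as np
print(sense())
for n in ("scene","top"):
    d=eyes.get_image(n); cv2.imwrite(f"pics/{n}0.png",d["frame"]); np.savez(f"{n}0.npz",**{k:np.array(v) for k,v in d.items()})
    print(n,d["K"],d["k1"],d["R"],d["t"])
E
```

```text
pics
{'t': 0.0, 'joint_pos': array([-1.17348025,  0.61591179, -0.01261645,  1.42492609,  0.00811104,
        1.1033745 , -0.04036349]), 'qvel': array([ 7.80704944e-05, -3.19858154e-04,  1.08892111e-03, -1.93542062e-03,
        1.02190734e-03, -1.59785975e-04,  6.49735200e-04]), 'tau': array([-4.37901344e-04, -4.69206619e+01,  2.59003742e-01, -1.71032774e+01,
        9.91870591e-03,  9.69443674e-03,  7.44979598e-07]), 'position': array([0.26716105, 0.59220287, 0.40353338]), 'ee_rot': array([-0.38419144,  0.59471118,  0.38317798,  0.59320332]), 'ft_force': array([-0.31986061, -1.29345715, -0.13300748]), 'torque': array([ 0.06622224,  0.02631588, -0.02802924]), 'gripper_width': 0.08540170525575268}
scene [[453.04312601   0.         321.70388151]
 [  0.         453.04312601 243.43999911]
 [  0.           0.           1.        ]] -0.08256974603207927 [[ 0.75586053  0.65462882 -0.0116607 ]
 [ 0.41521669 -0.49304404 -0.76452775]
 [-0.50623113  0.57303463 -0.64448534]] [-0.41024154 -0.08087352  1.53597937]
top [[439.59933641   0.         311.29484597]
 [  0.         439.59933641 239.1881626 ]
 [  0.           0.           1.        ]] 0.02342656595379524 [[-0.02200552 -0.99972394  0.00823401]
 [-0.99870009  0.02160273 -0.04616766]
 [ 0.04597704 -0.00923925 -0.99889977]] [0.01029841 0.55784229 1.4676288 ]
```

View pics/scene0.png

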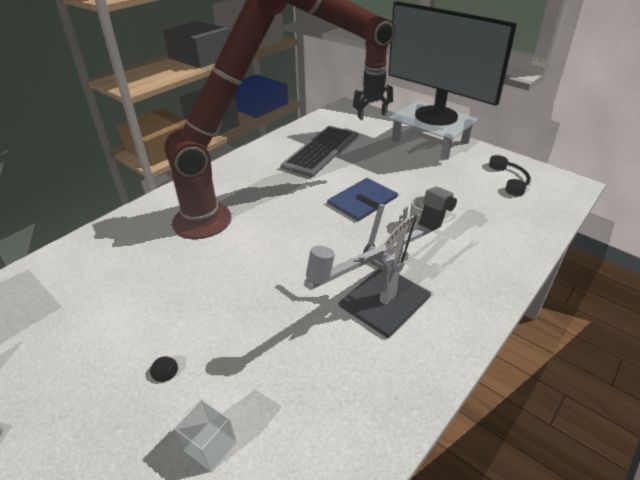

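View pics/top0.png

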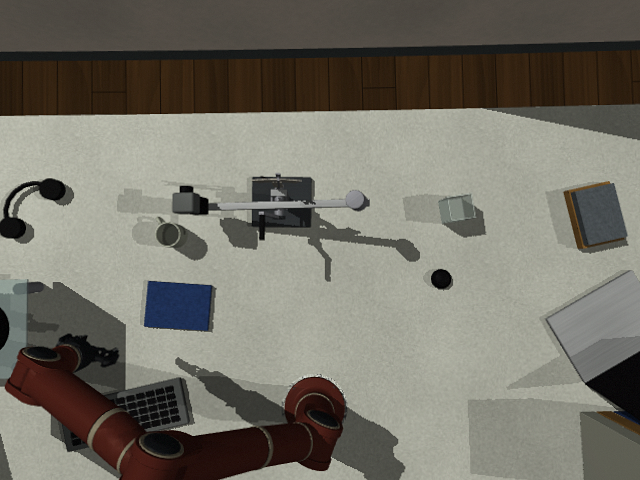

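The views show the stand at top-image ~(281,202), with the boom lying along the columns. The counterweight is at (355,200), the camera at (190,202) and the black handle bar at ~(262,215–240). The camera end is down. Next I'll fit the geometry from depth.

```bash
cat > h.py <<'E'
import cv2,numpy as np
from scipy.spatial.transform import Rotation as Ro
def cloud(d):
    K=np.array(d["K"]);k=float(d["k1"]);dep=np.array(d["depth"])
    u,v=np.meshgrid(np.arange(640.),np.arange(480.))
    p=cv2.undistortPoints(np.stack([u,v],-1).reshape(-1,1,2),K,np.array([k,0,0,0.])).reshape(480,640,2)
    c=np.dstack([p*dep[...,None],dep])
    P=(c-np.array(d["t"]))@np.array(d["R"])
    P[dep==0]=np.nan
    return P
def proj(d,X):
    X=np.atleast_2d(X)
    return cv2.projectPoints(X,cv2.Rodrigues(np.array(d["R"]))[0],np.array(d["t"]),np.array(d["K"]),np.array([float(d["k1"]),0,0,0]))[0].reshape(-1,2)
E
python3 - <<'E'
from h import *
for n in ("top","scene"):
    d=dict(np.load(n+"0.npz")); P=cloud(d); f=d["frame"].astype(int); br=f.max(-1)
    reg=(np.abs(P[...,0]-0.63)<.25)&(np.abs(P[...,1]-0.08)<.4)
    base=reg&(P[...,2]>.01)&(P[...,2]<.027)&(br<75)&(np.abs(P[...,1]-.08)<.16)&(P[...,0]>.48)
    lab=cv2.connectedComponentsWithStats(base.astype(np.uint8)); i=1+lab[2][1:,4].argmax()
    if n=="top": q=P[base][:,:2].astype(np.float32)
    else: q=P[lab[1]==i][:,:2].astype(np.float32)
    print(n,"base",len(q),cv2.minAreaRect(q), np.median(P[base][:,2]) )
    hi=reg&(P[...,2]>.06)
    print("high pts",hi.sum())
    h=hi&(br<60)&(P[...,0]<.60)&(P[...,2]>.2)&(np.abs(P[...,1]-.1)<.15)
    q=P[h]; print("bar",len(q),q.mean(0),q.min(0),q.max(0))
    # slabs of z
    if n=="top":
        for (u,v) in [(262,216),(262,225),(262,236),(355,200),(230,206),(330,203),(278,177),(281,202),(185,202),(262,210),(265,205)]: print((u,v),P[v,u].round(3),f[v,u])
s=np.load("scene0.npz")["frame"]; cv2.imwrite("pics/crop1.png",cv2.resize(s[170:350,290:490],None,fx=3.3,fy=3.3,interpolation=cv2.INTER_CUBIC))
E
```

```text
top base 1721 ((0.6859468221664429, 0.09598271548748016), (0.19929678738117218, 0.17044420540332794), 88.72352600097656) 0.018946715102511197
high pts 3240
bar 95 [0.57556469 0.13781139 0.27097076] [0.54930313 0.13067379 0.26332514] [0.59997449 0.14615704 0.27787949]
(262, 216) [0.614 0.136 0.27 ] [15 13 14]
(262, 225) [0.589 0.137 0.271] [15 15 16]
(262, 236) [0.558 0.137 0.277] [14 14 14]
(355, 200) [ 0.648 -0.12   0.309] [138 134 135]
(230, 206) [0.661 0.249 0.131] [153 158 157]
(330, 203) [ 0.652 -0.056  0.223] [145 148 146]
(278, 177) [0.714 0.087 0.312] [85 81 82]
(281, 202) [0.664 0.088 0.178] [173 176 174]
(185, 202) [0.665 0.364 0.216] [88 91 88]
(262, 210) [0.659 0.162 0.019] [35 36 32]
(265, 205) [0.657 0.137 0.168] [158 161 160]
scene base 718 ((0.6901366114616394, 0.086141437292099), (0.1895100176334381, 0.170416921377182), 88.20427703857422) 0.01686663704542437
high pts 5011
bar 73 [0.57584917 0.13186949 0.26789988] [0.55176678 0.12387301 0.26084591] [0.59961538 0.13890475 0.27398172]
```

View pics/crop1.png

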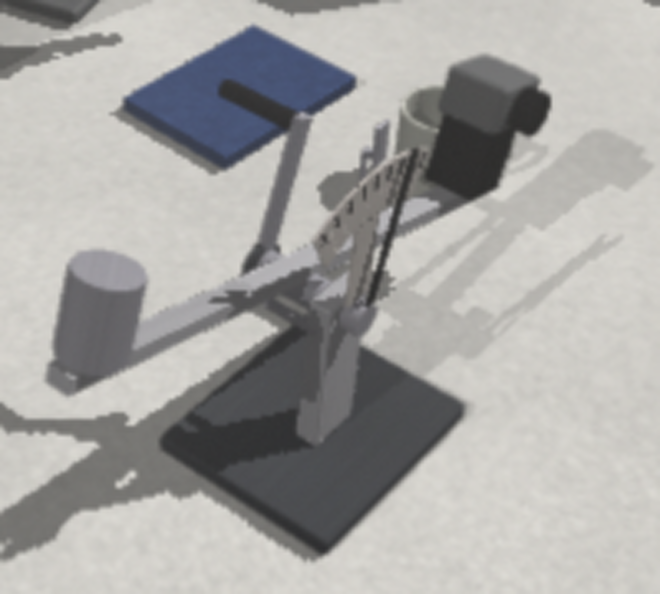

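The crop shows the black bar with its arm on top of a boom that is tilted camera-down. The pointer lies along the sector's right edge, and the steel tab stands at crop (380,140). Now I'll fit the stand frame, boom slope, bar and index tab numerically.

Run:
```python
from h import *
from scipy.optimize import least_squares
C={}
for n in ("top","scene"):
    d=dict(np.load(n+"0.npz")); P=cloud(d); C[n]=(d,P); f=d["frame"].astype(int); br=f.max(-1)
    if n=="top": print("camC",-d["R"].T@d["t"])
    yaw=-0.025; c=np.array([.686,.096,0])
    S=(P-c)@Ro.from_euler("z",yaw).as_matrix()   # stand coords
    # bar top surface
    z0=.15+np.tan(-.28)*S[...,1]+.024/np.cos(.28)
    m=(np.abs(S[...,0]+.02)<.03)&(np.abs(S[...,1])<.225)&(np.abs(S[...,2]-z0)<.03)
    q=S[m]; w=np.ones(len(q),bool)
    for _ in range(6):
        A=np.polyfit(q[w,1],q[w,2],1); r=q[:,2]-np.polyval(A,q[:,1]); w=np.abs(r)<max(.004,2*np.std(r[w])*0.8)
    B=np.polyfit(q[w,1],q[w,0],1)
    print(n,"bar pts",w.sum(),"tilt",np.arctan(A[0]),"z0",A[1],"std",r[w].std(),"xfit",B)
    # high x points: sector/tab
    m=(S[...,0]>.0)&(S[...,0]<.08)&(S[...,2]>.2)&(np.abs(S[...,1])<.15)
    vu=np.argwhere(m); rad=np.hypot(S[m][:,1],S[m][:,2]-.15)
    t=rad>.15
    for p,s,b,rr in sorted(zip(vu[t].tolist(),S[m][t].round(3).tolist(),f[m][t].tolist(),rad[t].round(3)),key=lambda a:a[3]): print(p,s,b,rr)
```

```text
camC [0.48986654 0.01180445 1.49168355]
top bar pts 879 tilt -0.2776512364592206 z0 0.17613052027096238 std 0.0020823347039934928 xfit [ 0.0043438  -0.02958625]
[181, 277] [0.019, -0.005, 0.301] [38, 40, 40] 0.152
[178, 279] [0.027, -0.011, 0.307] [75, 76, 76] 0.158
[180, 279] [0.021, -0.011, 0.308] [80, 83, 85] 0.158
[176, 278] [0.031, -0.008, 0.31] [52, 50, 50] 0.16
[177, 279] [0.029, -0.011, 0.31] [47, 45, 43] 0.16
[178, 278] [0.026, -0.008, 0.31] [123, 120, 120] 0.16
[179, 277] [0.023, -0.005, 0.31] [129, 129, 128] 0.16
[179, 279] [0.023, -0.011, 0.31] [107, 110, 112] 0.16
[178, 277] [0.026, -0.005, 0.311] [122, 120, 119] 0.161
[176, 277] [0.031, -0.005, 0.312] [45, 42, 42] 0.162
[177, 278] [0.028, -0.008, 0.312] [85, 81, 82] 0.162
[179, 278] [0.023, -0.008, 0.311] [135, 131, 132] 0.162
[180, 277] [0.02, -0.006, 0.312] [94, 94, 94] 0.162
[176, 279] [0.031, -0.011, 0.313] [36, 35, 34] 0.163
[176, 280] [0.031, -0.014, 0.312] [68, 73, 71] 0.163
[180, 278] [0.02, -0.008, 0.313] [118, 117, 117] 0.163
[176, 276] [0.031, -0.003, 0.315] [39, 39, 37] 0.165
[177, 277] [0.028, -0.006, 0.315
[... 4235 characters left out ...]
0.333] [124, 120, 121] 0.183
[208, 407] [0.037, -0.007, 0.333] [127, 125, 127] 0.183
[209, 406] [0.037, -0.011, 0.332] [110, 107, 108] 0.183
[209, 404] [0.035, -0.015, 0.334] [121, 118, 119] 0.184
[210, 404] [0.037, -0.018, 0.334] [106, 103, 104] 0.185
[207, 406] [0.035, -0.008, 0.335] [170, 165, 167] 0.186
[207, 407] [0.037, -0.007, 0.336] [144, 142, 144] 0.186
[208, 404] [0.034, -0.014, 0.336] [172, 167, 170] 0.186
[208, 405] [0.035, -0.013, 0.335] [167, 161, 163] 0.186
[209, 405] [0.037, -0.015, 0.335] [119, 115, 116] 0.186
[206, 406] [0.033, -0.006, 0.336] [181, 181, 184] 0.187
[206, 407] [0.036, -0.006, 0.337] [173, 171, 173] 0.187
[207, 405] [0.035, -0.012, 0.338] [178, 176, 178] 0.188
```

Run:
```python
from h import *
from workcell import sense
d=dict(np.load("top0.npz"));P=cloud(d)
m=(P[...,2]>.29)&(P[...,2]<.33)&(np.abs(P[...,1]+.12)<.06)&(np.abs(P[...,0]-.65)<.06)
q=P[m]; print("cyl top",len(q),q.mean(0),q.min(0),q.max(0),"pivot y~",(q[:,1].min()+q[:,1].max())/2+.2154, q[:,1].mean()+.2154)
s=sense(); R=Ro.from_quat(s["ee_rot"]).as_matrix(); print(R.round(3))
yaw=-.028; ys=np.array([-np.sin(yaw),np.cos(yaw),0])
z=R[:,2]; 
for sg in (1,-1):
    # turn about tool x (R[:,0])
    a=np.arctan2(np.dot(np.cross(z,sg*ys),R[:,0]),np.dot(z,sg*ys)); print(sg,"turn",a)
for T in ([.572,.138,.55],[.572,.138,.418]): print(R.T@(np.array(T)-s["position"])*1000)
```

```text
cyl top 301 [ 0.6492217  -0.12045892  0.30570368] [ 0.62460604 -0.1494012   0.29037648] [ 0.67597723 -0.09592738  0.3154407 ] pivot y~ 0.09273570640421534 0.09494108279316676
[[-0.001 -0.912  0.411]
 [-0.002  0.411  0.912]
 [-1.     0.    -0.002]]
1 turn -0.39571321986286234
-1 turn 2.7458794337269308
[-145.67329937 -464.66235437 -289.07799964]
[ -13.67367791 -464.66273656 -288.76187521]
```

Emit:
{"api": "servo_tool", "payload": {"deltas": [[[-20,-30,-18],-0.05,1],[[-40,-60,-36],-0.1,1],[[-60,-90,-54],-0.15,1],[[-80,-120,-72],-0.2,1],[[-100,-150,-90],-0.25,1],[[-120,-180,-108],-0.3,1],[[-140,-210,-130],-0.35,1],[[-145,-240,-150],-0.395,1]]}}

```text
t: 0.77
position: [0.4251, 0.3556, 0.5521]
ee_rot: [-0.494, 0.505, 0.493, 0.508]
ft_force: [-0.4, 1.3, -0.1]
gripper_width: 0.0855
```

```bash
cat > g.py <<'E'
from h import *
from workcell import sense
import sys
T=np.array(eval(sys.argv[1])); s=sense(); R=Ro.from_quat(s["ee_rot"]).as_matrix()
yaw=-.028; ys=np.array([-np.sin(yaw),np.cos(yaw),0])
a=np.arctan2(np.dot(np.cross(R[:,2],ys),R[:,0]),np.dot(R[:,2],ys))
print(s["t"],s["position"],"delta",R.T@(T-s["position"])*1000,"turn",a,"xaxis",R[:,0],s["ft_force"],s["torque"])
E
python3 g.py "[.570,.138,.55]"
```

```text
0.7667 [0.42509445 0.35563914 0.55210565] delta [   2.22587987 -150.54365394 -213.77675892] turn 0.0018319479786661355 xaxis [ 0.00297279  0.00142682 -0.99999456] [-0.44245092  1.26243164 -0.07999621] [ 0.03502236 -0.03548011  0.05054007]
```

Emit:
{"api": "servo_tool", "payload": {"deltas": [[[0,-20,-30],0,1],[[0,-42,-60],0,1],[[2,-64,-91],0,1],[[2,-86,-122],0,1],[[2,-108,-153],0,1],[[2,-130,-184],0,1],[[2,-150,-214],0,1],[[2,-150,-214],0,1]]}}

```text
t: 1.43
position: [0.5729, 0.1285, 0.549]
ee_rot: [-0.492, 0.511, 0.487, 0.51]
ft_force: [-0.1, -1.3, -1.1]
gripper_width: 0.0853
```

```bash
python3 g.py "[.570,.138,.418]"
python3 - <<'E'
from h import *
from workcell import eyes
d=eyes.get_image("wrist"); cv2.imwrite("pics/w1.png",d["frame"]); np.savez("w1.npz",**{k:np.array(v) for k,v in d.items()})
P=cloud(d); br=d["frame"].max(-1)
m=(br<60)&(P[...,2]>.24)&(P[...,2]<.30)&(np.abs(P[...,0]-.58)<.06)&(np.abs(P[...,1]-.138)<.05)
q=P[m]; print(len(q),q.mean(0),np.percentile(q,[2,98],axis=0), proj(d,[[.570,.138,.263]]))
E
```

```text
1.4333 [0.5728927  0.12852498 0.54903748] delta [130.95533408   3.85122022  10.23886577] turn -0.013412455339284559 xaxis [ 0.00405477 -0.00698149 -0.99996741] [-0.12690839 -1.31332867 -1.08461943] [-0.02142677  0.0023042   0.00677606]
2609 [0.58133665 0.13703739 0.26859032] [[0.54757691 0.12755022 0.25283548]
 [0.6173385  0.14515201 0.27177789]] [[336.22362547 221.48117596]]
```

View pics/w1.png

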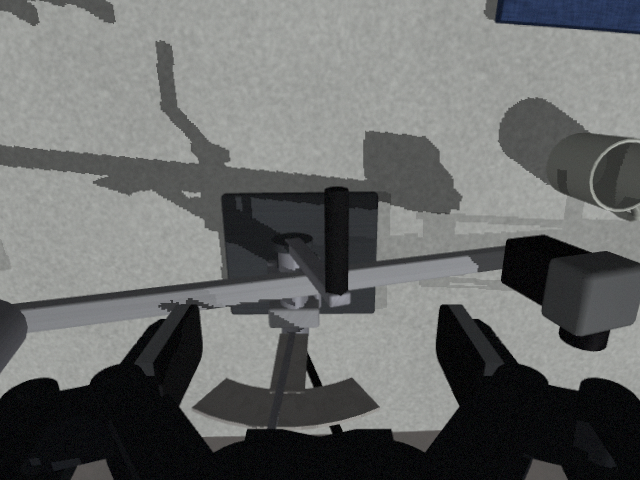

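The wrist view shows the bar as a clear vertical black strip at (337,190–290), centred between the open fingers. The free end is at x=0.548 and the axis at y≈0.137, z≈0.264. I'll descend and close.

Emit:
{"api": "servo_tool", "payload": {"deltas": [[[20,3,8],-0.013,1],[[50,3,9],-0.013,1],[[80,3,9],-0.013,1],[[110,3,9],-0.013,1],[[130,3,9],-0.013,1],[[130,3,9],-0.013,1],[[130,3,9],-0.013,1]]}}

```text
t: 2.07
position: [0.5685, 0.1423, 0.4184]
ee_rot: [-0.495, 0.506, 0.494, 0.505]
ft_force: [0.5, 0.2, 0.5]
gripper_width: 0.0854
```

```bash
python3 g.py "[.571,.137,.419]"
python3 - <<'E'
from h import *
from workcell import eyes
d=eyes.get_image("wrist"); P=cloud(d); br=d["frame"].max(-1)
m=(br<60)&(P[...,2]>.24)&(P[...,2]<.29)&(np.abs(P[...,0]-.58)<.06)&(np.abs(P[...,1]-.138)<.03)
q=P[m]; print(len(q),np.median(q,0),np.percentile(q,[2,98],axis=0))
E
```

```text
2.0667 [0.56845213 0.14232483 0.41835681] delta [-0.63168258 -2.66250801 -5.2698398 ] turn 0.006280971372529383 xaxis [-6.75700054e-04 -2.48444895e-03 -9.99996685e-01] [0.475368   0.22876846 0.5340964 ] [-0.03024479 -0.02798328  0.06142019]
7124 [0.5714689  0.13795179 0.26965411] [[0.54732385 0.12666689 0.25110166]
 [0.61670098 0.14530833 0.27171395]]
```

Emit:
{"api": "servo_tool", "payload": {"deltas": [[[0,-2.5,-4.5],0,1],[[0,-2.5,-4.5],0,0.5],[[0,-2.5,-4.5],0,0],[[0,-2.5,-4.5],0,0],[[0,-2.5,-4.5],0,0],[[0,-2.5,-4.5],0,0],[[0,-2.5,-4.5],0,0],[[0,-2.5,-4.5],0,0]]}}

```text
t: 2.78
position: [0.5714, 0.1379, 0.4202]
ee_rot: [-0.496, 0.505, 0.493, 0.506]
ft_force: [-1.0, 0.6, 1.1]
gripper_width: 0.014
```

```bash
python3 g.py "[.571,.137,.419]"
python3 - <<'E'
from h import *
from workcell import eyes,sense
print(sense()["gripper_width"])
yaw=-.028; pv=np.array([.678,.095,.15])
def tilt(d):
    S=(cloud(d)-pv)@Ro.from_euler("z",yaw).as_matrix()
    m=(np.abs(S[...,0]+.02)<.02)&(np.abs(S[...,1])<.225)&(np.abs(S[...,2])<.12); q=S[m]
    # robust search: rotate so that bar is level and count points at height .024
    best=max(np.arange(-.32,.32,.01),key=lambda t:(np.abs(q[:,2]*np.cos(t)-q[:,1]*np.sin(t)-.024)<.005).sum())
    w=np.abs(q[:,2]*np.cos(best)-q[:,1]*np.sin(best)-.024)<.008
    for _ in range(5):
        A=np.polyfit(q[w,1],q[w,2],1); r=q[:,2]-np.polyval(A,q[:,1]); w=np.abs(r)<.005
    return np.arctan(A[0]),w.sum(),A[1],np.ptp(q[w,1])
for n in ("scene","top","scene","top","wrist"):
    d=eyes.get_image(n); print(n,tilt(d))
E
```

```text
2.7833 [0.57137277 0.13785998 0.42021019] delta [ 1.21000423  0.35756521 -0.86666692] turn 0.005874658616474008 xaxis [ 0.00320712 -0.00118711 -0.99999415] [-0.97127271  0.56132427  1.14507112] [ 0.05148323  0.08224281 -0.09335573]
0.014023809123537567
scene (np.float64(-0.27845483938360566), np.int64(648), np.float64(0.02416946963849791), np.float64(0.4327681113866251))
top (np.float64(-0.27935441072473494), np.int64(809), np.float64(0.026339555902399808), np.float64(0.4243752802786027))
scene (np.float64(-0.2787451011959111), np.int64(642), np.float64(0.024227233922872002), np.float64(0.4291289247359097))
top (np.float64(-0.2799318037719774), np.int64(821), np.float64(0.026255157952953634), np.float64(0.424779062134521))
wrist (np.float64(-0.27924313182654614), np.int64(7946), np.float64(0.024346365287883517), np.float64(0.3616202672544143))
```

```bash
cat > ctl.py <<'E'
# usage: ctl.py ramp|track|hold VALUE NROWS [vmax]   -> measures tilt, updates particle filter, proposes rows
import sys,os,pickle
from h import *
from workcell import eyes,sense
rng=np.random.default_rng(); yaw=-.028; pv=np.array([.678,.095,.15]); Y=Ro.from_euler("z",yaw).as_matrix()
DT=1/120; D=.02; B=.03; FR=.005; NP=8000
def tilt(d):
    S=(cloud(d)-pv)@Y
    q=S[(np.abs(S[...,0]+.02)<.02)&(np.abs(S[...,1])<.225)&(np.abs(S[...,2])<.12)]
    c=lambda t:(np.abs(q[:,2]*np.cos(t)-q[:,1]*np.sin(t)-.024)<.005).sum()
    t=max(np.arange(-.32,.32,.01),key=c); w=np.abs(q[:,2]*np.cos(t)-q[:,1]*np.sin(t)-.024)<.008
    for _ in range(5):
        A=np.polyfit(q[w,1],q[w,2],1); w=np.abs(q[:,2]-np.polyval(A,q[:,1]))<.005
    return np.arctan(A[0])
def step(p,psi,dpsi,noise=0.):
    th,om,b,M,k,J=p
    T=M*np.sin(th)+b+k*(psi-th)+D*(dpsi-om)-B*om
    f=np.clip(T+J*om/DT,-FR,FR)            # dry friction
    om=om+DT*(T-f)/J+noise*np.sqrt(DT)*rng.standard_normal(th.shape); th=th+DT*om
    lo=th<-.28; th=np.where(lo,-.28,th); om=np.where(lo,np.maximum(om,0),om)
    return np.array([th,om,b,M,k,J])
def run(p,knots,t0,t1,noise):
    n=max(1,round((t1-t0)/DT)); ts=t0+(np.arange(n+1))*(t1-t0)/n; ps=np.interp(ts,*zip(*knots))
    for i in range(n): p=step(p,ps[i+1],(ps[i+1]-ps[i])/DT,noise)
    return p
def lean():
    s=sense(); R=Ro.from_quat(s["ee_rot"]).as_matrix(); g=s["position"]+.155*R[:,0]; q=(g-pv)@Y
    return s,R,g,np.arctan2(-q[1],q[2]),np.hypot(q[1],q[2])
mode,val,nr=sys.argv[1],float(sys.argv[2]),int(sys.argv[3]); vmax=float(sys.argv[4]) if len(sys.argv)>4 else .2
s,R,g,psi,rad=lean(); t=s["t"]
if os.path.exists("st.pkl"): p,tp,knots=pickle.load(open("st.pkl","rb"))
else:
    o=np.ones(NP); G=lambda m,s:m+s*rng.standard_normal(NP)
    p=np.array([-.28*o,0*o,rng.uniform(-.11,.11,NP),G(.64,.045),G(.29,.02),G(.072,.005)]); tp=t; knots=[(t,psi)]
plan_end=knots[-1][1]; knots=[a for a in knots if a[0]<t-.01]+[(t,psi)] if len(knots)>1 else knots
for n in ("scene","top"):
    z=tilt(d:=eyes.get_image(n)); p=run(p,knots,tp,t,.03); tp=t; t=sense()["t"]
    w=np.exp(-.5*np.minimum(((p[0]-z)/.0025)**2,60))+1e-30; ess=w.sum()**2/(w**2).sum()
    p=p[:,rng.choice(NP,NP,p=w/w.sum())]; p[2]+=.001*rng.standard_normal(NP); p[0]+=.0003*rng.standard_normal(NP)*(p[0]>-.279)
    print(n,f"t {tp:.2f} tilt {z:.4f} ess {ess:.0f}",end="; ")
s,R,g,psi,rad=lean(); knots.append((t,psi)); p=run(p,knots,tp,t,.03); tp=t
print(f"\nnow t {t:.2f} psi {psi:.3f} (planned {plan_end:.3f}) rad {rad:.4f} F {s['ft_force'].round(1)}")
print("mean",p.mean(1).round(4),"std",p.std(1).round(4))
m=p.mean(1); rows=[];ps=psi; new=[(t,psi)]
for i in range(nr):
    if mode=="ramp": ps=ps+val
    elif mode=="hold": ps=ps+np.clip(val-ps,-.04,.04)
    else:
        th,om,b,M,k,J=m; v=np.clip(1.8*(val-th),-vmax,vmax); a=np.clip(4*(v-om),-.8,.8)
        u=th+(J*a-M*np.sin(th)-b+B*om+FR*np.clip(v/.03,-1,1))/k
        ps=ps+np.clip(u-ps,-.12,.12)
    new.append((t+(i+1)/12,ps)); m=run(m,new,new[-2][0],new[-1][0],0)
    tg=pv+Y@np.array([-.107,-.12*np.sin(ps),.12*np.cos(ps)]); e=R.T@(tg-g)*1000
    rows.append([[round(x*2)/2 for x in e],0,0])
q=p[:,:1500]
for i in range(nr):
    q=run(q,new,new[i][0],new[i+1][0],.03)
    print(i+1,f"psi {new[i+1][1]:.3f} th {q[0].mean():.3f} [{np.percentile(q[0],3):.3f},{np.percentile(q[0],97):.3f}] om {q[1].mean():.3f} [{np.percentile(q[1],3):.2f},{np.percentile(q[1],97):.2f}]")
print(rows)
pickle.dump((p,tp,knots+new[1:]),open("st.pkl","wb"))
E
python3 ctl.py hold 0.0 8
```

```text
scene t 3.03 tilt -0.2786 ess 8000; top t 3.08 tilt -0.2806 ess 8000; 
now t 3.13 psi -0.332 (planned -0.331) rad 0.1219 F [-2.   0.   2.9]
mean [-0.28    0.      0.0008  0.6397  0.2905  0.072 ] std [0.     0.     0.0643 0.044  0.0204 0.005 ]
1 psi -0.292 th -0.280 [-0.280,-0.280] om 0.000 [0.00,0.00]
2 psi -0.252 th -0.280 [-0.280,-0.280] om 0.000 [0.00,0.00]
3 psi -0.212 th -0.280 [-0.280,-0.280] om 0.000 [0.00,0.00]
4 psi -0.172 th -0.280 [-0.280,-0.280] om 0.000 [0.00,0.00]
5 psi -0.132 th -0.280 [-0.280,-0.280] om 0.000 [0.00,0.00]
6 psi -0.092 th -0.280 [-0.280,-0.280] om 0.000 [0.00,0.00]
7 psi -0.052 th -0.280 [-0.280,-0.280] om 0.001 [0.00,0.01]
8 psi -0.012 th -0.280 [-0.280,-0.279] om 0.002 [-0.00,0.02]
[[[0.5, 0.0, -5.0], 0, 0], [[-1.0, 0.0, -10.0], 0, 0], [[-2.0, 0.0, -14.5], 0, 0], [[-3.0, 0.0, -19.0], 0, 0], [[-3.5, 0.0, -24.0], 0, 0], [[-4.0, 0.0, -28.5], 0, 0], [[-4.5, 0.0, -33.5], 0, 0], [[-4.5, 0.0, -38.5], 0, 0]]
```

Emit:
{"api": "servo_tool", "payload": {"deltas": [[[0,0,-5],0,0],[[-1,0,-10],0,0],[[-2,0,-14.5],0,0],[[-3,0,-19],0,0],[[-3.5,0,-24],0,0],[[-4,0,-28.5],0,0],[[-4.5,0,-33.5],0,0],[[-4.5,0,-38.5],0,0]]}}

```text
t: 3.8
position: [0.57, 0.1032, 0.4277]
ee_rot: [-0.495, 0.501, 0.496, 0.508]
ft_force: [-3.9, 8.2, 12.7]
gripper_width: 0.0141
```

```bash
python3 ctl.py ramp 0.025 6
```

```text
scene t 3.80 tilt -0.2785 ess 7967; top t 3.85 tilt -0.2795 ess 7966; 
now t 3.90 psi -0.024 (planned -0.012) rad 0.1223 F [-3.4  2.6 10.1]
mean [-2.799e-01  6.000e-04  9.000e-04  6.389e-01  2.908e-01  7.210e-02] std [0.0004 0.0032 0.0635 0.043  0.0206 0.005 ]
1 psi 0.001 th -0.280 [-0.280,-0.279] om 0.001 [-0.00,0.01]
2 psi 0.026 th -0.280 [-0.280,-0.278] om 0.002 [-0.00,0.02]
3 psi 0.051 th -0.280 [-0.280,-0.275] om 0.004 [-0.00,0.05]
4 psi 0.076 th -0.279 [-0.280,-0.270] om 0.007 [-0.00,0.08]
5 psi 0.101 th -0.278 [-0.280,-0.261] om 0.011 [-0.00,0.12]
6 psi 0.126 th -0.277 [-0.280,-0.249] om 0.017 [-0.00,0.17]
[[[2.0, 0.0, -3.0], 0, 0], [[2.5, 0.0, -6.0], 0, 0], [[2.5, 0.0, -9.0], 0, 0], [[2.5, 0.0, -12.0], 0, 0], [[3.0, 0.0, -15.0], 0, 0], [[3.0, 0.0, -18.0], 0, 0]]
```

```bash
sed -i 's/-\.12\*np\.sin(ps),\.12\*np\.cos(ps)/-.1232*np.sin(ps),.1232*np.cos(ps)/' ctl.py; grep -c 1232 ctl.py
```

```text
1
```

Emit:
{"api": "servo_tool", "payload": {"deltas": [[[-1,0,-3],0,0],[[-1,0,-6],0,0],[[-1,0,-9],0,0],[[-1,0,-12],0,0],[[-0.5,0,-15],0,0],[[0,0,-18],0,0]]}}

```text
t: 4.4
position: [0.5698, 0.0843, 0.4272]
ee_rot: [-0.494, 0.502, 0.496, 0.508]
ft_force: [-0.3, 8.2, 0.1]
gripper_width: 0.0142
```

```bash
python3 ctl.py ramp 0.025 6
```

```text
scene t 4.40 tilt -0.2795 ess 6851; top t 4.45 tilt -0.2802 ess 7850; 
now t 4.50 psi 0.123 (planned 0.126) rad 0.1233 F [0.2 3.1 0.9]
mean [-0.2799  0.001  -0.0172  0.6395  0.2901  0.0719] std [0.0005 0.0042 0.0547 0.0441 0.0205 0.0049]
1 psi 0.148 th -0.280 [-0.280,-0.277] om 0.002 [-0.00,0.02]
2 psi 0.173 th -0.279 [-0.280,-0.275] om 0.005 [-0.00,0.05]
3 psi 0.198 th -0.279 [-0.280,-0.270] om 0.009 [-0.00,0.08]
4 psi 0.223 th -0.278 [-0.280,-0.262] om 0.014 [-0.00,0.12]
5 psi 0.248 th -0.276 [-0.280,-0.250] om 0.022 [-0.00,0.16]
6 psi 0.273 th -0.274 [-0.280,-0.234] om 0.032 [-0.00,0.22]
[[[0.5, 0.0, -3.0], 0, 0], [[1.0, 0.0, -6.0], 0, 0], [[1.5, 0.0, -9.0], 0, 0], [[2.0, 0.0, -12.0], 0, 0], [[3.0, 0.0, -15.0], 0, 0], [[3.5, 0.0, -18.0], 0, 0]]
```

Emit:
{"api": "servo_tool", "payload": {"deltas": [[[0.5,0,-3],0,0],[[1,0,-6],0,0],[[1.5,0,-9],0,0],[[2,0,-12],0,0],[[3,0,-15],0,0],[[3.5,0,-18],0,0]]}}

```text
t: 5.0
position: [0.5692, 0.0643, 0.4245]
ee_rot: [-0.495, 0.503, 0.494, 0.508]
ft_force: [-1.2, 4.7, 2.8]
gripper_width: 0.0141
```

```bash
python3 ctl.py ramp 0.025 5
```

```text
scene t 5.00 tilt -0.2754 ess 4499; top t 5.05 tilt -0.2745 ess 3515; 
now t 5.10 psi 0.277 (planned 0.273) rad 0.1239 F [-1.7  3.4  4.4]
mean [-0.2741  0.038   0.0169  0.6398  0.2892  0.0716] std [0.0041 0.0276 0.0399 0.0457 0.0195 0.0049]
1 psi 0.302 th -0.270 [-0.280,-0.258] om 0.059 [0.00,0.13]
2 psi 0.327 th -0.264 [-0.280,-0.245] om 0.087 [0.00,0.18]
3 psi 0.352 th -0.255 [-0.280,-0.227] om 0.123 [0.00,0.24]
4 psi 0.377 th -0.243 [-0.280,-0.204] om 0.168 [0.00,0.31]
5 psi 0.402 th -0.226 [-0.280,-0.175] om 0.222 [0.00,0.40]
[[[1.5, 0.0, -3.0], 0, 0], [[2.5, 0.0, -5.5], 0, 0], [[3.5, 0.0, -8.5], 0, 0], [[4.5, 0.0, -11.5], 0, 0], [[6.0, 0.0, -14.5], 0, 0]]
```

Emit:
{"api": "servo_tool", "payload": {"deltas": [[[0.5,0,-3],0,0],[[1.5,0,-5.5],0,0],[[1.5,0,-6],0,0]]}}

```text
t: 5.35
position: [0.5691, 0.0572, 0.4226]
ee_rot: [-0.495, 0.504, 0.494, 0.508]
ft_force: [-0.2, 3.0, 1.8]
gripper_width: 0.0136
```

```bash
sed -i 's/1232/124/g' ctl.py; python3 ctl.py track 0.05 6 0.2
```

```text
scene t 5.35 tilt -0.2381 ess 1367; top t 5.40 tilt -0.2282 ess 6459; 
now t 5.45 psi 0.331 (planned 0.402) rad 0.1243 F [-1.4  3.7  3.4]
mean [-0.2166  0.2431  0.0399  0.6475  0.2912  0.0725] std [0.0025 0.0181 0.016  0.0423 0.0206 0.0058]
1 psi 0.211 th -0.196 [-0.204,-0.189] om 0.240 [0.20,0.28]
2 psi 0.102 th -0.178 [-0.188,-0.167] om 0.211 [0.16,0.26]
3 psi 0.105 th -0.160 [-0.176,-0.145] om 0.206 [0.14,0.27]
4 psi 0.089 th -0.143 [-0.164,-0.123] om 0.199 [0.11,0.28]
5 psi 0.074 th -0.127 [-0.155,-0.099] om 0.195 [0.09,0.30]
6 psi 0.057 th -0.111 [-0.149,-0.073] om 0.192 [0.06,0.32]
[[[-3.5, 0.0, 14.5], 0, 0], [[-5.5, 0.0, 28.0], 0, 0], [[-5.5, 0.0, 27.5], 0, 0], [[-6.0, 0.0, 29.5], 0, 0], [[-6.0, -0.5, 31.5], 0, 0], [[-6.0, -0.5, 33.5], 0, 0]]
```

Emit:
{"api": "servo_tool", "payload": {"deltas": [[[-3.5,0,14.5],0,0],[[-5.5,0,28],0,0],[[-5.5,0,28],0,0],[[-6,0,29.5],0,0],[[-6,0,31.5],0,0]]}}

```text
t: 5.87
position: [0.5698, 0.0844, 0.4299]
ee_rot: [-0.496, 0.507, 0.49, 0.506]
ft_force: [-3.6, -5.2, 9.7]
gripper_width: 0.0141
```

```bash
python3 ctl.py track 0.05 6 0.2
```

```text
scene t 5.87 tilt -0.1014 ess 517; top t 5.92 tilt -0.0840 ess 5221; 
now t 5.97 psi 0.116 (planned 0.057) rad 0.1258 F [-3.4 -4.9  8.8]
mean [-0.0682  0.3478  0.0536  0.679   0.2886  0.0734] std [0.0029 0.0286 0.0129 0.0342 0.0199 0.0053]
1 psi -0.004 th -0.039 [-0.049,-0.030] om 0.343 [0.27,0.41]
2 psi -0.124 th -0.012 [-0.029,0.004] om 0.312 [0.20,0.41]
3 psi -0.244 th 0.012 [-0.017,0.037] om 0.255 [0.10,0.39]
4 psi -0.347 th 0.030 [-0.014,0.068] om 0.180 [-0.04,0.36]
5 psi -0.336 th 0.043 [-0.021,0.098] om 0.135 [-0.15,0.36]
6 psi -0.343 th 0.052 [-0.037,0.128] om 0.094 [-0.26,0.38]
[[[1.0, 0.0, 15.0], 0, 0], [[1.5, 0.0, 30.0], 0, 0], [[4.5, 0.0, 44.5], 0, 0], [[8.0, 0.0, 57.0], 0, 0], [[7.5, 0.0, 55.5], 0, 0], [[8.0, 0.0, 56.5], 0, 0]]
```

Emit:
{"api": "servo_tool", "payload": {"deltas": [[[-0.5,0,15],0,0],[[0,0,31],0,0],[[3,0,46],0,0],[[6.5,0,57],0,0]]}}

```text
t: 6.3
position: [0.572, 0.1391, 0.4238]
ee_rot: [-0.498, 0.509, 0.488, 0.505]
ft_force: [-1.1, -3.1, 3.5]
gripper_width: 0.0132
```

```bash
sed -i 's/-\.124\*/-.1255*/;s/,\.124\*/,.1255*/' ctl.py; python3 ctl.py track 0.05 5 0.15
```

```text
scene t 6.30 tilt 0.0453 ess 1219; top t 6.35 tilt 0.0556 ess 5624; 
now t 6.40 psi -0.336 (planned -0.343) rad 0.1249 F [ 1.2 -2.4  4.3]
mean [0.0678 0.2182 0.0606 0.6869 0.2781 0.0733] std [0.0028 0.0255 0.0039 0.0178 0.0119 0.0032]
1 psi -0.456 th 0.083 [0.073,0.091] om 0.146 [0.07,0.20]
2 psi -0.553 th 0.091 [0.074,0.104] om 0.056 [-0.04,0.13]
3 psi -0.500 th 0.093 [0.068,0.113] om 0.012 [-0.10,0.10]
4 psi -0.464 th 0.093 [0.058,0.119] om -0.018 [-0.15,0.08]
5 psi -0.437 th 0.090 [0.044,0.126] om -0.038 [-0.19,0.08]
[[[5.0, 1.0, 14.0], 0, 0], [[11.0, 1.0, 25.0], 0, 0], [[7.5, 1.0, 19.0], 0, 0], [[5.5, 1.0, 15.0], 0, 0], [[4.0, 1.0, 12.0], 0, 0]]
```

Emit:
{"api": "servo_tool", "payload": {"deltas": [[[5,1,14],0,0],[[11,1,25],0,0],[[7.5,1,19],0,0],[[5.5,1,15],0,0]]}}

```text
t: 6.73
position: [0.5723, 0.1562, 0.4161]
ee_rot: [-0.499, 0.506, 0.489, 0.506]
ft_force: [2.3, -0.6, -1.2]
gripper_width: 0.0138
```

```bash
python3 ctl.py track 0.05 6 0.1
```

```text
scene t 6.73 tilt 0.0644 ess 490; top t 6.78 tilt 0.0562 ess 5976; 
now t 6.83 psi -0.458 (planned -0.437) rad 0.1248 F [ 5.3 -0.1 -3.2]
mean [ 0.048  -0.1878  0.0554  0.6914  0.2898  0.0696] std [0.0025 0.0181 0.0032 0.0219 0.0078 0.003 ]
1 psi -0.338 th 0.032 [0.025,0.040] om -0.185 [-0.23,-0.14]
2 psi -0.218 th 0.018 [0.008,0.029] om -0.150 [-0.20,-0.10]
3 psi -0.098 th 0.009 [-0.006,0.024] om -0.081 [-0.14,-0.02]
4 psi -0.042 th 0.005 [-0.014,0.025] om -0.011 [-0.08,0.05]
5 psi -0.091 th 0.006 [-0.019,0.030] om 0.018 [-0.06,0.09]
6 psi -0.116 th 0.008 [-0.024,0.039] om 0.040 [-0.05,0.12]
[[[-6.5, 1.0, -13.5], 0, 0], [[-10.5, 1.0, -28.0], 0, 0], [[-12.5, 1.0, -43.0], 0, 0], [[-13.0, 1.0, -50.0], 0, 0], [[-12.5, 1.0, -44.0], 0, 0], [[-12.5, 1.0, -41.0], 0, 0]]
```

Emit:
{"api": "servo_tool", "payload": {"deltas": [[[-6.5,1,-13.5],0,0],[[-10.5,1,-28],0,0],[[-12.5,1,-42],0,0],[[-12.5,1,-46],0,0]]}}

```text
t: 7.17
position: [0.5703, 0.1082, 0.4321]
ee_rot: [-0.498, 0.506, 0.488, 0.508]
ft_force: [2.7, 4.7, 4.8]
gripper_width: 0.0138
```

```bash
python3 ctl.py track 0.05 6 0.1
```

```text
scene t 7.17 tilt -0.0320 ess 28; top t 7.22 tilt -0.0395 ess 6815; 
now t 7.27 psi -0.080 (planned -0.116) rad 0.1274 F [2.3 3.8 4. ]
mean [-0.0448 -0.1129  0.0541  0.7212  0.3181  0.0742] std [0.0018 0.0134 0.0033 0.0426 0.0143 0.0007]
1 psi 0.040 th -0.051 [-0.056,-0.046] om -0.037 [-0.07,-0.00]
2 psi 0.034 th -0.052 [-0.059,-0.045] om 0.014 [-0.02,0.05]
3 psi -0.008 th -0.049 [-0.059,-0.039] om 0.038 [0.00,0.08]
4 psi -0.030 th -0.045 [-0.057,-0.032] om 0.056 [0.01,0.10]
5 psi -0.050 th -0.040 [-0.056,-0.023] om 0.068 [0.02,0.13]
6 psi -0.067 th -0.034 [-0.054,-0.012] om 0.077 [0.02,0.15]
[[[1.5, 1.0, -15.0], 0, 0], [[1.5, 1.0, -14.5], 0, 0], [[1.5, 1.0, -9.0], 0, 0], [[1.5, 1.0, -6.5], 0, 0], [[1.5, 1.0, -4.0], 0, 0], [[2.0, 1.0, -1.5], 0, 0]]
```

Emit:
{"api": "servo_tool", "payload": {"deltas": [[[1,0,-15],0,0],[[1,0,-15],0,0],[[1,0,-10],0,0],[[1,0,-7],0,0]]}}

```text
t: 7.6
position: [0.5698, 0.1008, 0.4333]
ee_rot: [-0.499, 0.506, 0.487, 0.508]
ft_force: [-0.9, -2.4, 9.8]
gripper_width: 0.0138
```

```bash
python3 - <<'E'
s=open("ctl.py").read()
s=s.replace("new=[(t,psi)]","new=[(t,psi),(t+LAG,psi)]; m=run(m,new,t,t+LAG,0)").replace("NP=8000","NP=8000; LAG=.04; Q=.07")
s=s.replace("new.append((t+(i+1)/12,ps))","new.append((t+LAG+(i+1)/12,ps))").replace(",.03); tp=t",",Q); tp=t").replace("q=p[:,:1500]","q=run(p[:,:1500],new,t,t+LAG,.03); new=new")
s=s.replace("q=run(q,new,new[i][0],new[i+1][0],.03)","q=run(q,new,new[i+1][0],new[i+2][0],.03)").replace("psi {new[i+1][1]","psi {new[i+2][1]")
s=s.replace("v=np.clip(1.8*(val-th)","v=np.clip(1.3*(val-th)").replace("a=np.clip(4*(v-om)","a=np.clip(3.2*(v-om)")
s=s.replace("p[0]+=.0003","p[3:]*=1+.004*rng.standard_normal((3,NP)); p[0]+=.0003")
open("ctl.py","w").write(s)
E
python3 ctl.py track 0.05 6 0.1
```

```text
scene t 7.60 tilt -0.0618 ess 604; top t 7.65 tilt -0.0593 ess 6387; 
now t 7.70 psi -0.011 (planned -0.067) rad 0.1283 F [-0.6 -1.4  9.4]
mean [-0.0578  0.0394  0.0517  0.6964  0.3098  0.0746] std [0.0026 0.0252 0.0035 0.0434 0.0146 0.0008]
1 psi -0.038 th -0.051 [-0.061,-0.041] om 0.060 [0.01,0.11]
2 psi -0.050 th -0.046 [-0.059,-0.031] om 0.069 [0.01,0.13]
3 psi -0.063 th -0.040 [-0.058,-0.020] om 0.075 [0.01,0.14]
4 psi -0.075 th -0.033 [-0.057,-0.008] om 0.080 [0.01,0.16]
5 psi -0.086 th -0.026 [-0.056,0.006] om 0.085 [0.00,0.17]
6 psi -0.097 th -0.019 [-0.056,0.020] om 0.087 [-0.00,0.19]
[[[3.0, 1.0, 3.5], 0, 0], [[3.0, 1.0, 5.0], 0, 0], [[3.0, 1.0, 6.5], 0, 0], [[3.0, 1.0, 8.0], 0, 0], [[3.0, 1.0, 9.5], 0, 0], [[3.5, 1.0, 11.0], 0, 0]]
```

Emit:
{"api": "servo_tool", "payload": {"deltas": [[[-1,0,3.5],0,0],[[-1,0,5],0,0],[[-1,0,6.5],0,0],[[-1,0,8],0,0],[[-1,0,9.5],0,0]]}}

```text
t: 8.12
position: [0.5702, 0.1064, 0.4334]
ee_rot: [-0.5, 0.509, 0.485, 0.506]
ft_force: [2.9, -4.8, -1.5]
gripper_width: 0.0135
```

```bash
sed -i "s/-\.1255\*np/-RA*np/;s/,\.1255\*np/,RA*np/;s/^m=p.mean(1)/RA=rad+np.clip(.00015*s['ft_force'][2],-.0015,.0015); m=p.mean(1)/" ctl.py; python3 ctl.py track 0.05 6 0.12
```

```text
scene t 8.12 tilt -0.0285 ess 1551; top t 8.17 tilt -0.0217 ess 5866; 
now t 8.22 psi -0.045 (planned -0.097) rad 0.1286 F [ 3.7 -3.5 -0.8]
mean [-0.0161  0.1289  0.0517  0.694   0.3091  0.0746] std [0.0028 0.0295 0.0036 0.043  0.0145 0.0009]
1 psi -0.165 th 0.000 [-0.011,0.012] om 0.112 [0.05,0.18]
2 psi -0.177 th 0.009 [-0.008,0.026] om 0.098 [0.03,0.17]
3 psi -0.187 th 0.016 [-0.006,0.040] om 0.085 [0.01,0.16]
4 psi -0.195 th 0.023 [-0.006,0.053] om 0.073 [-0.01,0.16]
5 psi -0.201 th 0.029 [-0.007,0.066] om 0.063 [-0.02,0.17]
6 psi -0.207 th 0.034 [-0.010,0.080] om 0.055 [-0.04,0.17]
[[[1.5, 1.0, 15.5], 0, 0], [[1.5, 1.0, 17.0], 0, 0], [[2.0, 1.0, 18.0], 0, 0], [[2.0, 1.0, 19.0], 0, 0], [[2.0, 1.0, 20.0], 0, 0], [[2.5, 1.0, 20.5], 0, 0]]
```

Emit:
{"api": "servo_tool", "payload": {"deltas": [[[0.5,0,17],0,0],[[1,0,20],0,0],[[1,0,21],0,0],[[1.5,0,22],0,0],[[1.5,0,23],0,0]]}}

```text
t: 8.63
position: [0.5709, 0.1266, 0.4321]
ee_rot: [-0.501, 0.511, 0.483, 0.505]
ft_force: [0.4, -4.5, 5.4]
gripper_width: 0.0137
```

```bash
python3 ctl.py track 0.05 6 0.12
```

```text
scene t 8.63 tilt 0.0192 ess 1369; top t 8.68 tilt 0.0209 ess 6302; 
now t 8.73 psi -0.194 (planned -0.207) rad 0.1296 F [-0.  -5.   5.9]
mean [0.0228 0.0351 0.0515 0.6952 0.3095 0.0746] std [0.0028 0.0285 0.0038 0.0431 0.0147 0.001 ]
1 psi -0.176 th 0.027 [0.017,0.039] om 0.037 [-0.01,0.10]
2 psi -0.184 th 0.030 [0.017,0.047] om 0.036 [-0.01,0.10]
3 psi -0.190 th 0.033 [0.016,0.055] om 0.035 [-0.01,0.11]
4 psi -0.196 th 0.036 [0.015,0.065] om 0.034 [-0.02,0.12]
5 psi -0.200 th 0.039 [0.014,0.074] om 0.033 [-0.02,0.13]
6 psi -0.203 th 0.041 [0.012,0.084] om 0.033 [-0.03,0.14]
[[[-1.5, 1.0, -2.0], 0, 0], [[-1.0, 1.0, -1.0], 0, 0], [[-1.0, 1.0, -0.5], 0, 0], [[-1.0, 1.0, 0.5], 0, 0], [[-1.0, 1.0, 1.0], 0, 0], [[-0.5, 1.0, 1.5], 0, 0]]
```

Emit:
{"api": "servo_tool", "payload": {"deltas": [[[-1,0,0],0,0],[[-1,0,0.5],0,0],[[-1,0,1],0,0],[[-1,0,1.5],0,0],[[-1,0,2],0,0],[[-1,0,2],0,0]]}}

```text
t: 9.23
position: [0.571, 0.1264, 0.4324]
ee_rot: [-0.501, 0.512, 0.482, 0.504]
ft_force: [2.7, -5.2, 0.7]
gripper_width: 0.0136
```

```bash
sed -i 's/z=tilt(d:=eyes.get_image(n));/z=tilt(d:=eyes.get_image(n)); cv2.imwrite(f"pics\/{n}_{t:.2f}.png",d["frame"]);/' ctl.py; python3 ctl.py track 0.05 6 0.12; python3 -c "
import cv2,glob
f=cv2.imread(sorted(glob.glob('pics/scene_*'))[-1]);cv2.imwrite('pics/c2.png',cv2.resize(f[190:310,360:450],None,fx=5,fy=5,interpolation=cv2.INTER_CUBIC))"
```

```text
scene t 9.23 tilt 0.0280 ess 1452; top t 9.28 tilt 0.0264 ess 6019; 
now t 9.33 psi -0.187 (planned -0.203) rad 0.1297 F [ 2.1 -5.2  0.3]
mean [0.0275 0.006  0.0508 0.6924 0.3088 0.0746] std [0.0024 0.0244 0.0039 0.0426 0.0146 0.0011]
1 psi -0.164 th 0.029 [0.020,0.038] om 0.018 [-0.02,0.07]
2 psi -0.172 th 0.030 [0.019,0.044] om 0.022 [-0.02,0.08]
3 psi -0.178 th 0.032 [0.018,0.051] om 0.025 [-0.01,0.09]
4 psi -0.183 th 0.035 [0.017,0.058] om 0.027 [-0.01,0.10]
5 psi -0.187 th 0.037 [0.017,0.067] om 0.029 [-0.02,0.11]
6 psi -0.191 th 0.040 [0.016,0.077] om 0.031 [-0.02,0.13]
[[[-0.5, 1.0, -3.0], 0, 0], [[-0.5, 1.0, -2.0], 0, 0], [[0.0, 1.0, -1.0], 0, 0], [[0.0, 1.0, -0.5], 0, 0], [[0.0, 1.0, 0.0], 0, 0], [[0.0, 1.0, 0.5], 0, 0]]
```

View pics/c2.png

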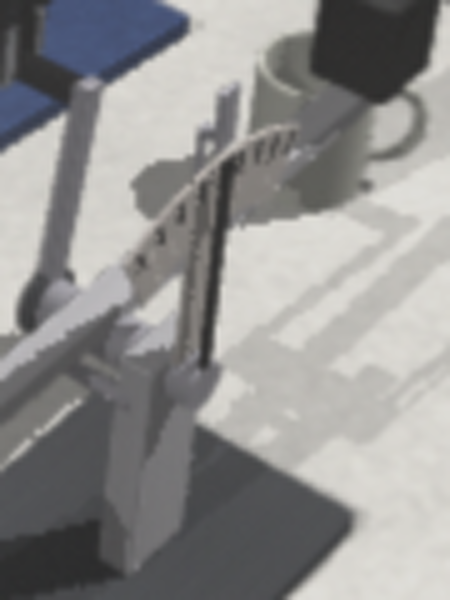

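The crop shows the pointer tip at (232,165) just right of the tab at (222–229,90–160), so the index is ~0.06 and the boom (0.028) is already inside the 0.08 window and nearly at rest. I'll hold it there with gentle nudges.

Emit:
{"api": "servo_tool", "payload": {"deltas": [[[-0.5,0,-1],0,0],[[-0.5,0,-1],0,0],[[-0.5,0,-0.5],0,0],[[-0.5,0,-0.5],0,0],[[-0.5,0,0],0,0],[[-0.5,0,0],0,0]]}}

```text
t: 9.83
position: [0.5711, 0.1258, 0.4326]
ee_rot: [-0.502, 0.513, 0.482, 0.503]
ft_force: [2.3, -4.0, 0.0]
gripper_width: 0.0135
```

```bash
python3 ctl.py track 0.055 6 0.12
```

```text
scene t 9.83 tilt 0.0285 ess 1753; top t 9.88 tilt 0.0291 ess 6568; 
now t 9.93 psi -0.180 (planned -0.191) rad 0.1298 F [ 2.7 -4.6  0.3]
mean [0.0296 0.0116 0.0499 0.6894 0.3081 0.0746] std [0.0026 0.0249 0.0038 0.0415 0.0144 0.0011]
1 psi -0.166 th 0.032 [0.023,0.042] om 0.024 [-0.02,0.08]
2 psi -0.173 th 0.034 [0.022,0.048] om 0.027 [-0.01,0.09]
3 psi -0.179 th 0.036 [0.021,0.056] om 0.029 [-0.01,0.10]
4 psi -0.185 th 0.039 [0.021,0.064] om 0.031 [-0.01,0.10]
5 psi -0.190 th 0.042 [0.020,0.073] om 0.033 [-0.01,0.11]
6 psi -0.195 th 0.044 [0.019,0.083] om 0.034 [-0.02,0.13]
[[[-0.5, 1.0, -2.0], 0, 0], [[0.0, 1.0, -1.0], 0, 0], [[0.0, 1.0, 0.0], 0, 0], [[0.0, 1.0, 0.5], 0, 0], [[0.0, 1.0, 1.5], 0, 0], [[0.0, 1.0, 2.0], 0, 0]]
```

Emit:
{"api": "servo_tool", "payload": {"deltas": [[[0,0,-1],0,0],[[0,0,-1],0,0],[[0,0,-0.5],0,0],[[0,0,0],0,0],[[0,0,0],0,0],[[0,0,0.5],0,0]]}}

```text
t: 10.43
position: [0.5711, 0.126, 0.4325]
ee_rot: [-0.502, 0.513, 0.481, 0.503]
ft_force: [1.5, -4.5, 1.7]
gripper_width: 0.0134
```

```bash
python3 ctl.py track 0.055 6 0.12
```

```text
scene t 10.43 tilt 0.0286 ess 1496; top t 10.48 tilt 0.0279 ess 6393; 
now t 10.53 psi -0.182 (planned -0.195) rad 0.1297 F [ 3.2 -4.8  1.4]
mean [0.0286 0.0033 0.0487 0.6854 0.3073 0.0746] std [0.0025 0.0242 0.0036 0.0403 0.0141 0.0012]
1 psi -0.153 th 0.030 [0.020,0.039] om 0.019 [-0.02,0.06]
2 psi -0.162 th 0.031 [0.019,0.045] om 0.024 [-0.01,0.08]
3 psi -0.168 th 0.034 [0.019,0.051] om 0.029 [-0.01,0.09]
4 psi -0.173 th 0.036 [0.019,0.059] om 0.031 [-0.01,0.10]
5 psi -0.180 th 0.039 [0.018,0.067] om 0.033 [-0.01,0.11]
6 psi -0.185 th 0.042 [0.017,0.076] om 0.035 [-0.02,0.12]
[[[-0.5, 1.0, -3.5], 0, 0], [[-0.5, 1.0, -2.5], 0, 0], [[-0.5, 1.0, -2.0], 0, 0], [[-0.5, 1.0, -1.0], 0, 0], [[-0.5, 1.0, 0.0], 0, 0], [[0.0, 1.0, 0.5], 0, 0]]
```

Emit:
{"api": "servo_tool", "payload": {"deltas": [[[0,0,0],0,0],[[0,0,0],0,0],[[0,0,0],0,0],[[0,0,0],0,0],[[0,0,0],0,0],[[0,0,0],0,0],[[0,0,0],0,0],[[0,0,0],0,0]]}}

```text
t: 11.2
position: [0.5711, 0.1261, 0.4325]
ee_rot: [-0.502, 0.513, 0.481, 0.503]
ft_force: [3.2, -4.2, 1.2]
gripper_width: 0.0134
```

```bash
python3 ctl.py track 0.055 8 0.12
```

```text
scene t 11.20 tilt 0.0290 ess 1110; top t 11.25 tilt 0.0294 ess 6528; 
now t 11.30 psi -0.182 (planned -0.185) rad 0.1297 F [ 1.7 -4.   2.1]
mean [0.0297 0.0066 0.0477 0.6835 0.3065 0.0746] std [0.0025 0.0252 0.0037 0.04   0.014  0.0013]
1 psi -0.155 th 0.031 [0.021,0.041] om 0.020 [-0.02,0.07]
2 psi -0.163 th 0.033 [0.020,0.046] om 0.024 [-0.01,0.08]
3 psi -0.169 th 0.035 [0.020,0.053] om 0.028 [-0.01,0.09]
4 psi -0.175 th 0.038 [0.020,0.060] om 0.030 [-0.01,0.10]
5 psi -0.181 th 0.040 [0.019,0.068] om 0.031 [-0.01,0.11]
6 psi -0.185 th 0.043 [0.018,0.078] om 0.033 [-0.02,0.13]
7 psi -0.189 th 0.046 [0.017,0.087] om 0.034 [-0.02,0.14]
8 psi -0.193 th 0.049 [0.016,0.099] om 0.036 [-0.03,0.16]
[[[-1.0, 1.0, -3.5], 0, 0], [[-0.5, 1.0, -2.5], 0, 0], [[-0.5, 1.0, -1.5], 0, 0], [[-0.5, 1.0, -1.0], 0, 0], [[-0.5, 1.0, 0.0], 0, 0], [[-0.5, 1.0, 0.5], 0, 0], [[0.0, 1.0, 1.0], 0, 0], [[0.0, 1.0, 1.5], 0, 0]]
```

Emit:
{"api": "servo_tool", "payload": {"deltas": [[[0,0,0],0,0],[[0,0,0],0,0],[[0,0,0],0,0],[[0,0,0],0,0],[[0,0,0],0,0],[[0,0,0],0,0],[[0,0,0],0,0],[[0,0,0],0,0]]}}

```text
t: 11.97
position: [0.5711, 0.126, 0.4325]
ee_rot: [-0.502, 0.513, 0.481, 0.503]
ft_force: [2.1, -4.3, 1.9]
gripper_width: 0.0138
```

Emit:
{"api": "servo_tool", "payload": {"deltas": [[[0,0,0],0,0],[[0,0,0],0,0],[[0,0,0],0,0],[[0,0,0],0,0],[[0,0,0],0,0],[[0,0,0],0,0],[[0,0,0],0,0],[[0,0,0],0,0]]}}

```text
t: 12.63
position: [0.5711, 0.126, 0.4325]
ee_rot: [-0.502, 0.513, 0.481, 0.503]
ft_force: [2.5, -3.2, 1.4]
gripper_width: 0.0138
```

```bash
python3 ctl.py track 0.055 2 0.12
```

```text
scene t 12.63 tilt 0.0291 ess 457; top t 12.68 tilt 0.0312 ess 6052; 
now t 12.73 psi -0.181 (planned -0.193) rad 0.1297 F [ 2.9 -4.3  1.5]
mean [0.0307 0.0085 0.0469 0.6851 0.3075 0.0745] std [0.0026 0.0264 0.0035 0.0412 0.0147 0.0014]
1 psi -0.155 th 0.032 [0.023,0.043] om 0.022 [-0.02,0.08]
2 psi -0.164 th 0.034 [0.022,0.050] om 0.025 [-0.01,0.09]
[[[-0.5, 1.0, -3.5], 0, 0], [[-0.5, 1.0, -2.5], 0, 0]]
```

Emit:
{"api": "servo_tool", "payload": {"deltas": [[[0,0,0],0,0],[[0,0,0],0,0],[[0,0,0],0,0],[[0,0,0],0,0],[[0,0,0],0,0],[[0,0,0],0,0],[[0,0,0],0,0],[[0,0,0],0,0]]}}

```text
t: 13.4
position: [0.5711, 0.1261, 0.4325]
ee_rot: [-0.502, 0.513, 0.481, 0.503]
ft_force: [2.6, -3.7, 2.9]
gripper_width: 0.0136
```

Emit:
{"api": "servo_tool", "payload": {"deltas": [[[0,0,0],0,0],[[0,0,0],0,0],[[0,0,0],0,0],[[0,0,0],0,0],[[0,0,0],0,0],[[0,0,0],0,0],[[0,0,0],0,0],[[0,0,0],0,0]]}}

```text
t: 14.07
position: [0.5711, 0.1261, 0.4325]
ee_rot: [-0.502, 0.513, 0.481, 0.503]
ft_force: [2.7, -3.9, 2.2]
gripper_width: 0.0137
```

```bash
python3 ctl.py track 0.055 2 0.12
```

```text
scene t 14.07 tilt 0.0291 ess 356; top t 14.12 tilt 0.0293 ess 6549; 
now t 14.17 psi -0.181 (planned -0.164) rad 0.1297 F [ 3.6 -5.   1.3]
mean [0.0295 0.0012 0.0454 0.6844 0.3072 0.0744] std [0.0026 0.0265 0.0036 0.0401 0.0147 0.0015]
1 psi -0.142 th 0.030 [0.020,0.041] om 0.018 [-0.03,0.07]
2 psi -0.152 th 0.032 [0.018,0.047] om 0.023 [-0.02,0.08]
[[[-1.0, 1.0, -5.0], 0, 0], [[-0.5, 1.0, -4.0], 0, 0]]
```

Emit:
{"api": "servo_tool", "payload": {"deltas": [[[0,0,0],0,0],[[0,0,0],0,0],[[0,0,0],0,0],[[0,0,0],0,0],[[0,0,0],0,0],[[0,0,0],0,0],[[0,0,0],0,0],[[0,0,0],0,0]]}}

```text
t: 14.83
position: [0.5711, 0.1261, 0.4325]
ee_rot: [-0.502, 0.513, 0.481, 0.503]
ft_force: [1.9, -5.0, 2.3]
gripper_width: 0.0134
```

Emit:
{"api": "servo_tool", "payload": {"deltas": [[[0,0,0],0,0],[[0,0,0],0,0],[[0,0,0],0,0],[[0,0,0],0,0],[[0,0,0],0,0],[[0,0,0],0,0],[[0,0,0],0,0],[[0,0,0],0,0]]}}

```text
t: 15.5
position: [0.5711, 0.126, 0.4325]
ee_rot: [-0.502, 0.513, 0.481, 0.503]
ft_force: [1.7, -4.6, 1.4]
gripper_width: 0.0136
```

```bash
python3 ctl.py track -0.35 6 0.12
```

```text
scene t 15.50 tilt 0.0283 ess 353; top t 15.55 tilt 0.0287 ess 6486; 
now t 15.60 psi -0.182 (planned -0.152) rad 0.1297 F [ 2.1 -3.6  0.5]
mean [ 0.0282 -0.0039  0.0437  0.681   0.3054  0.0745] std [0.0026 0.0255 0.0032 0.0381 0.0139 0.0016]
1 psi -0.286 th 0.026 [0.016,0.035] om -0.048 [-0.10,-0.01]
2 psi -0.255 th 0.021 [0.007,0.034] om -0.064 [-0.12,-0.02]
3 psi -0.239 th 0.015 [-0.004,0.032] om -0.078 [-0.14,-0.02]
4 psi -0.222 th 0.008 [-0.016,0.030] om -0.087 [-0.16,-0.02]
5 psi -0.208 th 0.000 [-0.030,0.028] om -0.095 [-0.18,-0.02]
6 psi -0.194 th -0.008 [-0.045,0.026] om -0.101 [-0.20,-0.01]
[[[2.5, 1.0, 13.5], 0, 0], [[1.5, 1.0, 9.5], 0, 0], [[1.0, 1.0, 7.5], 0, 0], [[1.0, 1.0, 5.0], 0, 0], [[0.5, 1.0, 3.5], 0, 0], [[0.0, 1.0, 1.5], 0, 0]]
```

Emit:
{"api": "servo_tool", "payload": {"deltas": [[[2,0,14],0,0],[[1.5,0,10],0,0],[[1,0,7],0,0],[[1,0,4],0,0],[[0.5,0,2],0,0]]}}

```text
t: 16.02
position: [0.571, 0.1303, 0.4325]
ee_rot: [-0.501, 0.511, 0.483, 0.505]
ft_force: [3.1, 3.5, 0.7]
gripper_width: 0.0139
```

```bash
python3 ctl.py track -0.35 6 0.12
```

```text
scene t 16.02 tilt 0.0028 ess 1669; top t 16.07 tilt -0.0035 ess 6111; 
now t 16.12 psi -0.219 (planned -0.194) rad 0.1307 F [2.5 4.8 1.7]
mean [-0.009  -0.1223  0.0433  0.6805  0.3053  0.0745] std [0.0029 0.03   0.0034 0.0387 0.0138 0.0017]
1 psi -0.145 th -0.025 [-0.037,-0.013] om -0.120 [-0.18,-0.06]
2 psi -0.140 th -0.035 [-0.052,-0.018] om -0.120 [-0.19,-0.05]
3 psi -0.129 th -0.045 [-0.068,-0.022] om -0.118 [-0.20,-0.04]
4 psi -0.118 th -0.055 [-0.085,-0.025] om -0.118 [-0.21,-0.03]
5 psi -0.107 th -0.065 [-0.103,-0.027] om -0.118 [-0.22,-0.01]
6 psi -0.096 th -0.074 [-0.121,-0.027] om -0.118 [-0.24,-0.00]
[[[-2.0, 1.0, -9.5], 0, 0], [[-2.0, 1.0, -10.0], 0, 0], [[-2.0, 1.0, -11.5], 0, 0], [[-2.0, 1.0, -13.0], 0, 0], [[-2.5, 1.0, -14.5], 0, 0], [[-2.5, 1.0, -16.0], 0, 0]]
```

Tracking well; I'll add ~3 mm for the observed drag.

Emit:
{"api": "servo_tool", "payload": {"deltas": [[[-1.5,0,-11],0,0],[[-2,0,-13],0,0],[[-2,0,-15],0,0],[[-2,0,-16],0,0],[[-2,0,-17.5],0,0]]}}

```text
t: 16.53
position: [0.5703, 0.1139, 0.436]
ee_rot: [-0.5, 0.51, 0.484, 0.506]
ft_force: [0.9, 4.1, 6.0]
gripper_width: 0.0136
```

```bash
python3 ctl.py track -0.35 6 0.12
```

```text
scene t 16.53 tilt -0.0423 ess 1044; top t 16.58 tilt -0.0447 ess 6282; 
now t 16.63 psi -0.095 (planned -0.096) rad 0.1317 F [-0.6  4.3  5.3]
mean [-0.0475 -0.0503  0.044   0.6729  0.3034  0.0745] std [0.0029 0.0303 0.0036 0.0345 0.0125 0.0017]
1 psi -0.163 th -0.055 [-0.066,-0.043] om -0.074 [-0.14,-0.02]
2 psi -0.139 th -0.061 [-0.078,-0.045] om -0.083 [-0.15,-0.02]
3 psi -0.125 th -0.068 [-0.091,-0.046] om -0.090 [-0.17,-0.01]
4 psi -0.111 th -0.076 [-0.106,-0.048] om -0.096 [-0.19,-0.01]
5 psi -0.097 th -0.084 [-0.123,-0.049] om -0.100 [-0.21,-0.00]
6 psi -0.085 th -0.093 [-0.142,-0.049] om -0.104 [-0.23,0.00]
[[[0.0, 1.0, 9.0], 0, 0], [[-0.5, 1.0, 6.0], 0, 0], [[-0.5, 1.0, 4.0], 0, 0], [[-0.5, 1.0, 2.0], 0, 0], [[-1.0, 1.0, 0.5], 0, 0], [[-1.0, 1.0, -1.5], 0, 0]]
```

Emit:
{"api": "servo_tool", "payload": {"deltas": [[[0,0,9],0,0],[[-0.5,0,7],0,0],[[-0.5,0,4],0,0],[[-0.5,0,1],0,0],[[-1,0,-2],0,0],[[-1,0,-4],0,0]]}}

```text
t: 17.13
position: [0.5702, 0.111, 0.4364]
ee_rot: [-0.499, 0.509, 0.485, 0.507]
ft_force: [4.8, 3.8, -4.5]
gripper_width: 0.0135
```

```bash
python3 ctl.py track -0.35 6 0.12
```

```text
scene t 17.13 tilt -0.0770 ess 949; top t 17.18 tilt -0.0784 ess 5630; 
now t 17.23 psi -0.079 (planned -0.085) rad 0.1319 F [ 4.2  4.5 -3.8]
mean [-0.0821 -0.0591  0.0445  0.6656  0.3019  0.0746] std [0.003  0.0321 0.0036 0.0284 0.0113 0.0016]
1 psi -0.116 th -0.091 [-0.103,-0.078] om -0.081 [-0.15,-0.01]
2 psi -0.095 th -0.098 [-0.116,-0.080] om -0.089 [-0.16,-0.02]
3 psi -0.082 th -0.105 [-0.129,-0.081] om -0.095 [-0.18,-0.01]
4 psi -0.068 th -0.114 [-0.145,-0.082] om -0.100 [-0.20,-0.00]
5 psi -0.055 th -0.122 [-0.162,-0.083] om -0.104 [-0.21,0.00]
6 psi -0.043 th -0.131 [-0.180,-0.082] om -0.107 [-0.23,0.01]
[[[1.0, 1.0, 4.5], 0, 0], [[0.5, 1.0, 2.0], 0, 0], [[0.5, 1.0, 0.5], 0, 0], [[0.5, 1.0, -1.5], 0, 0], [[0.5, 1.0, -3.0], 0, 0], [[0.5, 1.0, -5.0], 0, 0]]
```

Emit:
{"api": "servo_tool", "payload": {"deltas": [[[1,0,5],0,0],[[1,0,3],0,0],[[1,0,0.5],0,0],[[1,0,-2],0,0],[[1,0,-4],0,0],[[1,0,-6.5],0,0]]}}

```text
t: 17.73
position: [0.5698, 0.1065, 0.4368]
ee_rot: [-0.499, 0.507, 0.486, 0.508]
ft_force: [1.2, 2.2, 10.1]
gripper_width: 0.0135
```

```bash
python3 ctl.py track -0.35 6 0.12
```

```text
scene t 17.73 tilt -0.1301 ess 1056; top t 17.78 tilt -0.1349 ess 6003; 
now t 17.83 psi -0.034 (planned -0.043) rad 0.1321 F [0.9 3.4 6.7]
mean [-0.1413 -0.1189  0.0443  0.6653  0.3021  0.0747] std [0.003  0.0317 0.0035 0.0286 0.0114 0.0016]
1 psi 0.001 th -0.157 [-0.169,-0.144] om -0.118 [-0.19,-0.05]
2 psi 0.009 th -0.166 [-0.185,-0.148] om -0.117 [-0.19,-0.04]
3 psi 0.020 th -0.176 [-0.201,-0.151] om -0.116 [-0.20,-0.03]
4 psi 0.031 th -0.186 [-0.219,-0.154] om -0.115 [-0.21,-0.02]
5 psi 0.041 th -0.195 [-0.236,-0.155] om -0.115 [-0.23,-0.01]
6 psi 0.052 th -0.205 [-0.255,-0.155] om -0.115 [-0.24,0.00]
[[[-1.0, 1.0, -4.5], 0, 0], [[-1.0, 1.0, -5.5], 0, 0], [[-1.0, 1.0, -7.0], 0, 0], [[-1.0, 1.0, -8.5], 0, 0], [[-1.0, 1.0, -10.0], 0, 0], [[-0.5, 1.0, -11.5], 0, 0]]
```

Emit:
{"api": "servo_tool", "payload": {"deltas": [[[-1,0,-6],0,0],[[-1,0,-8],0,0],[[-1,0,-10],0,0],[[-1,0,-11],0,0],[[-1,0,-12.5],0,0]]}}

```text
t: 18.25
position: [0.5695, 0.0936, 0.4375]
ee_rot: [-0.498, 0.507, 0.486, 0.509]
ft_force: [4.5, 5.3, -3.4]
gripper_width: 0.0136
```

```bash
python3 ctl.py track -0.35 6 0.12
```

```text
scene t 18.25 tilt -0.1799 ess 1189; top t 18.30 tilt -0.1841 ess 6228; 
now t 18.35 psi 0.047 (planned 0.052) rad 0.1327 F [ 3.9  4.2 -2.6]
mean [-0.188  -0.0776  0.0448  0.6611  0.3021  0.0745] std [0.0029 0.031  0.0035 0.0255 0.0104 0.0017]
1 psi 0.018 th -0.198 [-0.210,-0.186] om -0.092 [-0.16,-0.02]
2 psi 0.036 th -0.206 [-0.224,-0.188] om -0.097 [-0.17,-0.02]
3 psi 0.048 th -0.214 [-0.239,-0.189] om -0.101 [-0.19,-0.01]
4 psi 0.061 th -0.223 [-0.255,-0.191] om -0.104 [-0.20,-0.01]
5 psi 0.072 th -0.232 [-0.273,-0.191] om -0.104 [-0.21,0.00]
6 psi 0.084 th -0.240 [-0.280,-0.191] om -0.092 [-0.20,0.01]
[[[0.0, 1.0, 4.0], 0, 0], [[0.5, 1.0, 1.5], 0, 0], [[0.5, 1.0, 0.0], 0, 0], [[0.5, 1.0, -1.5], 0, 0], [[0.5, 1.0, -3.5], 0, 0], [[0.5, 1.0, -5.0], 0, 0]]
```

Emit:
{"api": "servo_tool", "payload": {"deltas": [[[0.5,0,3],0,0],[[0.5,0,1.5],0,0],[[0.5,0,-1],0,0],[[0.5,0,-3.5],0,0],[[0.5,0,-6],0,0]]}}

```text
t: 18.77
position: [0.5693, 0.0881, 0.4375]
ee_rot: [-0.498, 0.506, 0.486, 0.509]
ft_force: [2.8, 4.6, -0.2]
gripper_width: 0.014
```

```bash
python3 ctl.py track -0.35 6 0.1
```

```text
scene t 18.77 tilt -0.2236 ess 1290; top t 18.82 tilt -0.2293 ess 6026; 
now t 18.87 psi 0.095 (planned 0.084) rad 0.1329 F [2.6 3.6 2.9]
mean [-0.2333 -0.0908  0.0449  0.6611  0.3018  0.0745] std [0.0029 0.0309 0.0038 0.0247 0.0102 0.0017]
1 psi 0.096 th -0.245 [-0.257,-0.232] om -0.093 [-0.16,-0.03]
2 psi 0.105 th -0.253 [-0.270,-0.235] om -0.093 [-0.16,-0.02]
3 psi 0.114 th -0.260 [-0.280,-0.236] om -0.082 [-0.16,0.00]
4 psi 0.123 th -0.266 [-0.280,-0.237] om -0.057 [-0.13,0.00]
5 psi 0.132 th -0.270 [-0.280,-0.238] om -0.033 [-0.11,0.01]
6 psi 0.143 th -0.272 [-0.280,-0.237] om -0.016 [-0.09,0.01]
[[[-0.5, 1.0, 0.0], 0, 0], [[-0.5, 1.0, -1.5], 0, 0], [[0.0, 1.0, -2.5], 0, 0], [[0.0, 1.0, -4.0], 0, 0], [[0.0, 1.0, -5.0], 0, 0], [[0.5, 1.0, -6.5], 0, 0]]
```

Emit:
{"api": "servo_tool", "payload": {"deltas": [[[-0.5,0,-1],0,0],[[0,0,-2],0,0],[[0,0,-3],0,0],[[0,0,-4],0,0],[[0,0,-4],0,0],[[0,0,-4],0,0]]}}

```text
t: 19.37
position: [0.5692, 0.0843, 0.4371]
ee_rot: [-0.498, 0.506, 0.487, 0.509]
ft_force: [3.7, 5.4, 0.1]
gripper_width: 0.0135
```

```bash
python3 ctl.py hold -0.31 8
```

```text
scene t 19.37 tilt -0.2772 ess 4664; top t 19.42 tilt -0.2789 ess 7910; 
now t 19.47 psi 0.113 (planned 0.143) rad 0.1329 F [3.5 5.3 0.8]
mean [-0.2796  0.001   0.0444  0.6639  0.3013  0.0746] std [0.0007 0.011  0.0042 0.0265 0.0107 0.0018]
1 psi 0.073 th -0.280 [-0.280,-0.279] om -0.002 [-0.03,0.00]
2 psi 0.033 th -0.280 [-0.280,-0.280] om -0.000 [0.00,0.00]
3 psi -0.007 th -0.280 [-0.280,-0.280] om -0.000 [0.00,0.00]
4 psi -0.047 th -0.280 [-0.280,-0.280] om 0.000 [0.00,0.00]
5 psi -0.087 th -0.280 [-0.280,-0.280] om 0.000 [0.00,0.00]
6 psi -0.127 th -0.280 [-0.280,-0.280] om 0.000 [0.00,0.00]
7 psi -0.167 th -0.280 [-0.280,-0.280] om 0.000 [0.00,0.00]
8 psi -0.207 th -0.280 [-0.280,-0.280] om 0.000 [0.00,0.00]
[[[-0.5, 1.0, 5.5], 0, 0], [[-1.0, 1.0, 10.5], 0, 0], [[-1.0, 1.0, 16.0], 0, 0], [[-1.0, 1.0, 21.0], 0, 0], [[-0.5, 1.0, 26.5], 0, 0], [[0.0, 1.0, 32.0], 0, 0], [[0.5, 1.0, 37.0], 0, 0], [[1.5, 1.0, 42.5], 0, 0]]
```

Emit:
{"api": "servo_tool", "payload": {"deltas": [[[0,0,5.5],0,0],[[0,0,10.5],0,0],[[0,0,16],0,0],[[0,0,21],0,0],[[0.5,0,26.5],0,0],[[1,0,32],0,0],[[2,0,37],0,0],[[3,0,42.5],0,0]]}}

```text
t: 20.13
position: [0.5705, 0.1227, 0.4349]
ee_rot: [-0.5, 0.509, 0.484, 0.507]
ft_force: [-2.1, -4.7, 10.2]
gripper_width: 0.0133
```

```bash
python3 ctl.py hold -0.33 6 | cut -c1-400; python3 -c "
from workcell import eyes;import cv2
cv2.imwrite('pics/w2.png',eyes.get_image('wrist')['frame'])"
```

```text
scene t 20.13 tilt -0.2788 ess 8000; top t 20.18 tilt -0.2799 ess 8000; 
now t 20.23 psi -0.192 (planned -0.207) rad 0.1312 F [-0.1 -0.   4.5]
mean [-0.28    0.      0.0444  0.6634  0.301   0.0746] std [0.     0.0006 0.0045 0.0263 0.0109 0.0018]
1 psi -0.232 th -0.280 [-0.280,-0.280] om 0.000 [0.00,0.00]
2 psi -0.272 th -0.280 [-0.280,-0.280] om 0.000 [0.00,0.00]
3 psi -0.312 th -0.280 [-0.280,-0.280] om 0.000 [0.00,0.00]
4 psi -0.330 th -0.280 [-0.280,-0.280] om 0.000 [0.00,0.00]
5 psi -0.330 th -0.280 [-0.280,-0.280] om 0.000 [0.00,0.00]
6 psi -0.330 th -0.280 [-0.280,-0.280] om 0.000 [0.00,0.00]
[[[0.5, 0.5, 5.5], 0, 0], [[1.5, 0.5, 10.5], 0, 0], [[3.0, 0.5, 15.5], 0, 0], [[4.0, 0.5, 18.0], 0, 0], [[4.0, 0.5, 18.0], 0, 0], [[4.0, 0.5, 18.0], 0, 0]]
```

View pics/w2.png

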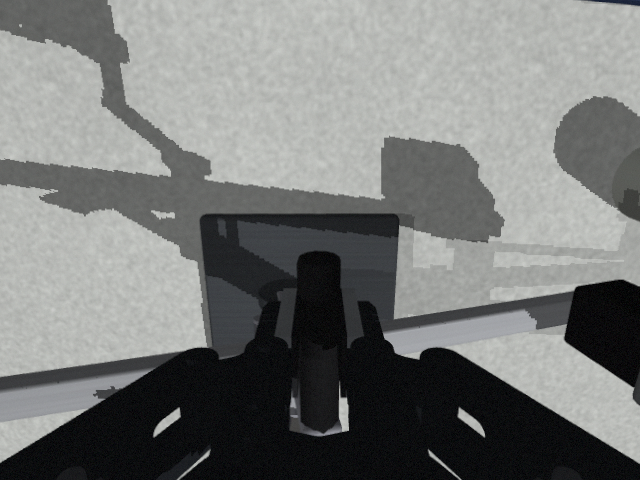

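The wrist view shows the bar at (320,255–425), still between the pads, and the boom is on its stop. I'll bring the handle to its relaxed lean, then let go.

Emit:
{"api": "servo_tool", "payload": {"deltas": [[[0.5,0,5],0,0],[[1.5,0,10],0,0],[[3,0,14],0,0],[[4,0,16],0,0],[[4,0,16],0,0],[[4,0,16],0,0]]}}

```text
t: 20.78
position: [0.5712, 0.1399, 0.4292]
ee_rot: [-0.499, 0.508, 0.485, 0.508]
ft_force: [3.1, -4.3, 2.0]
gripper_width: 0.0134
```

Emit:
{"api": "servo_tool", "payload": {"deltas": [[[0,0,0],0,0.1],[[0,0,0],0,0.2],[[0,0,0],0,0.3],[[0,0,0],0,0.5],[[0,0,0],0,0.8],[[0,0,0],0,1],[[0,0,0],0,1],[[0,0,0],0,1]]}}

```text
t: 21.45
position: [0.5711, 0.1401, 0.4292]
ee_rot: [-0.498, 0.508, 0.485, 0.508]
ft_force: [0.3, -1.1, 0.2]
gripper_width: 0.0836
```

```bash
python3 ctl.py hold -0.33 1 | cut -c1-400
python3 - <<'E'
from h import *
from workcell import eyes
d=eyes.get_image("wrist"); P=cloud(d); br=d["frame"].max(-1)
m=(br<60)&(P[...,2]>.24)&(P[...,2]<.285)&(np.abs(P[...,0]-.58)<.06)&(np.abs(P[...,1]-.138)<.03)
q=P[m]; print(len(q),np.median(q,0),np.percentile(q,[2,98],axis=0))
E
```

```text
scene t 21.45 tilt -0.2776 ess 8000; top t 21.50 tilt -0.2791 ess 8000; 
now t 21.55 psi -0.310 (planned -0.330) rad 0.1305 F [ 0.1  0.2 -0.3]
mean [-0.28    0.      0.0444  0.6632  0.3009  0.0745] std [0.     0.0002 0.0046 0.0267 0.011  0.0019]
1 psi -0.330 th -0.280 [-0.280,-0.280] om 0.000 [0.00,0.00]
[[[1.0, 1.0, 2.5], 0, 0]]
7454 [0.57732065 0.13763533 0.26973511] [[0.54738784 0.12730371 0.25362019]
 [0.61741849 0.14524543 0.27173292]]
```

Released: the bar sits centred between the open fingers and the force is ~0. I'll retreat straight up.

Emit:
{"api": "servo_tool", "payload": {"deltas": [[[-10,0,0],0,1],[[-30,0,0],0,1],[[-55,0,0],0,1],[[-80,0,0],0,1],[[-105,0,0],0,1],[[-125,0,0],0,1],[[-125,0,0],0,1],[[-125,0,0],0,1]]}}

```text
t: 22.27
position: [0.5694, 0.1417, 0.556]
ee_rot: [-0.499, 0.507, 0.484, 0.509]
ft_force: [0.2, 0.5, 0.1]
gripper_width: 0.0855
```

Emit:
{"api": "servo_tool", "payload": {"deltas": [[[0,0,0],0,1],[[0,0,0],0,1],[[0,0,0],0,1],[[0,0,0],0,1],[[0,0,0],0,1],[[0,0,0],0,1]]}}

```text
t: 22.77
position: [0.5694, 0.1417, 0.5556]
ee_rot: [-0.499, 0.508, 0.484, 0.509]
ft_force: [0.0, -0.7, -0.1]
gripper_width: 0.0857
```

```bash
python3 ctl.py hold -0.33 1 | head -2
python3 - <<'E'
from workcell import eyes,sense
import cv2,numpy as np
a=eyes.get_image("top")["frame"]; b=cv2.imread("pics/top0.png"); print(sense()["qvel"].round(3))
cv2.imwrite("pics/end.png",np.hstack([b[140:340,120:500],a[140:340,120:500]]))
E
```

```text
scene t 22.77 tilt -0.2770 ess 8000; top t 22.82 tilt -0.2788 ess 8000; 
now t 22.87 psi -0.165 (planned -0.330) rad 0.2543 F [-0.   0.3 -0.1]
[-0.    -0.     0.001 -0.002  0.002 -0.     0.   ]
```

View pics/end.png

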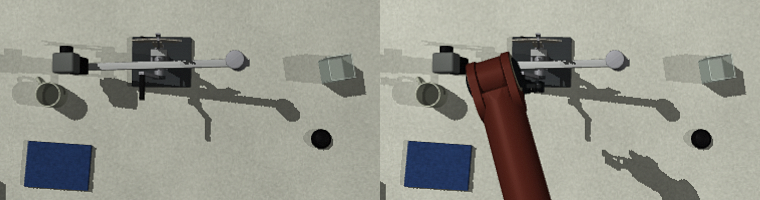

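The before and after halves match: the mug, notebook, mouse, pen pot and boom are where they were, and the arm is clear above. Handing in.

```bash
python3 -c "
from workcell import sign_off; print(sign_off())"
```

```text
the job is handed in; nothing more can be done
None
```

I raised the boom by its trim handle, balanced it at the index tab, lowered it back onto its stop, let go and backed off, and the job is handed in. It took about 23 s of the 67 s allowed, and the hand-in gives no verdict.

- **Balance:** the boom held 0.028–0.031 rad from about t = 9.2 s to 15.6 s. I estimated the index tab at 0.05–0.07 rad. Since the tab can be at most 0.10, the pointer was at most about 0.07 rad off, inside the 0.08 limit.
- **First approach:** it overshot a little, to about 0.09 rad and then back to −0.06, before settling. The highest estimated boom speed was about 0.35 rad/s, against the 0.6 limit.
- **Landing:** the last estimate before the stop was 0.09 rad/s, against the 0.35 limit.
- **Last checks:**
  - Boom tilt reads −0.277 and −0.279 rad from the two cameras. These readings sit about 0.001–0.003 above the −0.28 stop, as they did at the start.
  - Force on the tool is about zero, and the arm is clear above the boom.
  - Top views from before and after show the mug, pen pot, notebook and mouse unmoved.
- **What disagreed:**
  - The bar slid about 10 mm down in the pads during the move, but stayed gripped until release.
  - The handle ended up to 5–7 mm from where it was commanded, so I corrected for that by hand.

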